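Sort the pepper mills by the rack's slot and bar the rack

TASK

Find out which of the three pepper mills are slim enough for the rack's slot, at the width it is set to: slide each one that fits in through the open mouth until it is wholly inside, and stand each one that is too wide upright on the blue tray. Then lay the brass retaining bar across the mouth, resting in the notches of both steel posts and roughly centred. Leave the slot's setting, the oil bottle, the mug and the white jar as they are, and do not tip a mill over.

Things in the scene. Friction and masses are not known exactly. Their poses are not given: they have to be found in the camera images.
- rack: fixed wooden mill rack on a 6 mm base board (x -85 to 198 mm, 180 mm wide). Origin under the slot's open mouth, at counter level; x points into the slot, z up. The slot runs from x = 0 (mouth) to 180 mm (back stop), between a fixed brown cheek (inner face y = -28 mm) and a green cheek set at random. Mills enter only through the mouth, bases running under the cheeks' lips, necks between them.
- slot_width (a joint): setting of the adjustable green cheek in m (clamped hard): the slot is 48 mm + this value wide; the green inner face is at y = 20 mm + this value and the slot's middle at y = -4 mm + half this value in the rack's frame
- green_face (a point): point on the green cheek's inner face, at the mouth, 50 mm above the counter. Both cheeks carry a lip (green or dark brown) that overhangs the slot by 12 mm, its underside 86 mm and its top 94 mm above the counter.
- bar_seat (a point): midway between the notches at floor height (rack frame x -35, y 0, z 100 mm), axes as the rack: the bar's origin belongs here, bar along y. Two steel posts stand before the mouth at x = -35, y = +-75 mm (36 mm in x, 16 mm in y), 120 mm tall, each with a notch in its top, 22 mm wide along x, floor 100 mm above the counter.
- mill_a: turned wooden pepper mill, upright, dark brown, steel bands: round base 66 mm tall, above it a slim neck 20 mm in diameter (straight from 78 mm) up to 150 mm. Base diameter unmarked, between 44 and 62 mm, different for each mill: whether it passes the slot is found by trying. Origin at the centre of its underside, z up its axis.
- mill_b: turned wooden pepper mill, upright, mid brown, steel bands: round base 66 mm tall, above it a slim neck 20 mm in diameter (straight from 78 mm) up to 150 mm. Base diameter unmarked, between 44 and 62 mm, different for each mill: whether it passes the slot is found by trying. Origin at the centre of its underside, z up its axis.
- mill_c: turned wooden pepper mill, upright, pale, steel bands: round base 66 mm tall, above it a slim neck 20 mm in diameter (straight from 78 mm) up to 150 mm. Base diameter unmarked, between 44 and 62 mm, different for each mill: whether it passes the slot is found by trying. Origin at the centre of its underside, z up its axis.
- bar: brass retaining bar 190 mm long (along its y), 14 x 14 mm in section, lying on the counter; a dark wooden grip fin stands on its middle, 34 mm along the bar, 14 mm thick, from 14 to 50 mm height. Origin at the centre of its underside, z up.
- tray: fixed blue plastic tray for mills that do not fit, 110 mm (x) by 180 mm (y), rim 18 mm high, walls 5 mm, floor 5 mm thick. Origin at the centre of its underside.
- oil_bottle: bystander: green oil bottle, 64 mm in diameter, 225 mm tall. Origin at the centre of its underside.
- mug: bystander: orange mug, 80 mm in diameter, 90 mm tall, handle towards its +y. Origin at the centre of its underside.
- jar: bystander: white jar, 80 mm in diameter, 110 mm tall. Origin at the centre of its underside.

How it is judged:
By the outcome, as a careful person would: the job done as asked, in the order asked, and still so for the second after the job is handed in, with the robot touching nothing.
It also fails if it takes over 72 s, if anything falls off the work surface, if the arm or the gripper's body presses on something with over 40 N, if the wrist force passes 120 N, or if a joint passes its speed limit or range.

ROBOT

A 6-joint arm with a two-finger parallel gripper is mounted at the origin on the work surface. World frame = base frame: x ahead of the robot, y to its left, z up, the work surface at z = 0. Lengths are in m, angles in rad, forces in N, time in s.
With the tool pointing down it reaches from about 0.275 to 0.775 m from the base axis. Payload 14.6 kg.
Tool frame: the origin (TCP) lies at the very end of the fingers, on their centre line; the grasp point (between the pads) lies 19 mm behind it; z points along the fingers, y is the direction in which the jaws open and shut (so a half turn about z gives the same grasp; the last joint's range is limited). The gripper opens to 85 mm and grips with 20 to 120 N. Pads are 22 mm wide; open, the fingers measure 114 mm over their backs; the gripper's body (76 mm by 85 mm) begins 54 mm behind the grasp point. The pads swing forward as they close: fully open they stand 13 mm farther back than shut.
Start: joints at [1.183, 0.263, -0.048, 1.259, 0, 1.415], TCP at [0.121, 0.511, 0.231] pointing down, gripper open.
Joint ranges: [-2.65, 2.65], [-0.89, 1.7], [-1.18, 1.37], [-2.13, 2.11], [-1.35, 1.29], [-3.14, 3.14]. Speed limits (rad/s): [1.89, 1.89, 2.57, 2.79, 3.14, 3.14].

INTERFACE

Orientations are given as [roll, pitch, yaw] about the fixed x, y, z axes, in that order (R = Rz(yaw) Ry(pitch) Rx(roll)).
In Python, from plant import monitor, eyes, order gives the robot as it stands.
- The arm moves only by the shell command python3 -m creep 'ROWS'. ROWS is JSON, a list of rows, each a list of 7 numbers: the turn, a rotation vector about the tool's x, y, z scaled (see below), then the shift along the tool's x, y, z scaled (see below), then the closure, from -1 (fully open) to 1 (shut). A call has 1 to 5 rows; each row is the pose to reach, as a shift and turn from the pose commanded when the call began, along the tool's axes at that moment, turning the shorter way round; what a row does not reach only later rows make up. The controller multiplies each number of a shift by 200 mm and each number of a turn by pi rad. A row lasts 1/10 s, in which the tool goes at most 50 mm and 8.59 degrees, less where a joint would pass 70% of its speed; a pose out of reach is approached as far as the arm can. A call with a number of a shift or a turn outside -1 to 1 is refused whole. A call with a gripper value outside its range is refused whole. The fingers move at their own pace and stop on an object; the grip force is fixed at half the most. Time passes only in rows, so rows that repeat a pose let the fingers close. It gives the time, the measured TCP pose, the force and the opening at its end, in the units of the state.
- monitor.sense(): the state, without advancing time (a new reading comes with each control period).
- eyes.read_camera(name): name is "side" or "top"; returns a dict with "image" (480x640x3 uint8, blue, green, red), "intrinsics" (3x3 intrinsics, pixels), "extrinsics" (4x4, takes a point from world to camera coordinates). Camera axes: x right, y down, z forward; pixel columns grow to the right and rows downward; lengths in m; the calibration is good to about 2 mm. A picture is of the moment at which its call begins. There is no depth.
- order.hand_in(): hands the job in, once; it reports no verdict.
The state is a dict: "clock": time; "joint_pos": joint angles; "qvel": joint speeds; "joint_efforts": joint torques, N m; "tool_pos": TCP position; "tool_rot": TCP orientation; "wrist_force": force on the tool from outside, world axes, zero at the start; "wrist_torque": the same for the moment, N m; "finger_gap": finger opening in m.
Only numpy, scipy, OpenCV 4.12 (cv2) and the standard library are available. Lean on these libraries where they do the work, as an engineer would, in place of code of your own. Each camera call takes 0.05 s, during which the arm holds its last target. There are 200 camera calls.

## Working session

There is one attempt and no reset: what is moved stays moved. The work goes in short steps, Python scripts to look and compute and a shell command to move; the robot and the scene stay as the last step left them, time stands still between calls to the robot, and variables do not carry over. Pictures are saved under pics/ and viewed, about 8 in all and at most 12, crops included, and the job is handed in when it is done.

```bash
ls; mkdir -p pics; cat > h.py <<'E'
import numpy as np, cv2
from plant import monitor, eyes, order
def cam(n):
    c=eyes.read_camera(n); return c['image'],np.array(c['intrinsics']),np.array(c['extrinsics'])
def ray(K,E,u,v,z):
    R,t=E[:3,:3],E[:3,3]; o=-R.T@t; d=R.T@np.linalg.inv(K)@np.array([u,v,1.]); return o+d*(z-o[2])/d[2]
def proj(K,E,p):
    q=K@(E[:3,:3]@np.array(p,float)+E[:3,3]); return q[:2]/q[2]
E
python3 - <<'E'
from h import *
for n in('top','side'):
    im,K,Ex=cam(n); cv2.imwrite(f'pics/{n}0.png',im); np.savez(f'{n}.npz',K=K,E=Ex); print(n,K.round(1).tolist(),Ex.round(4).tolist(),(-Ex[:3,:3].T@Ex[:3,3]).round(3))
s=monitor.sense(); print({k:np.round(v,3).tolist() for k,v in s.items()})
E
```

```text
pics
top [[455.7, 0.0, 323.0], [0.0, 455.7, 240.6], [0.0, 0.0, 1.0]] [[0.1342, -0.9909, -0.002, -0.0592], [-0.9668, -0.1305, -0.2198, 0.5637], [0.2175, 0.0314, -0.9756, 1.0353], [0.0, 0.0, 0.0, 1.0]] [ 0.328 -0.018  1.134]
side [[465.7, 0.0, 321.0], [0.0, 465.7, 244.3], [0.0, 0.0, 1.0]] [[0.9999, -0.015, -0.0016, -0.5421], [-0.0092, -0.5204, -0.8539, 0.091], [0.0119, 0.8538, -0.5205, 1.0579], [0.0, 0.0, 0.0, 1.0]] [ 0.53  -0.864  0.627]
{'clock': 0.1, 'joint_pos': [1.183, 0.264, -0.049, 1.259, -0.0, 1.415], 'qvel': [0.002, -0.001, 0.002, 0.001, 0.001, -0.001], 'joint_efforts': [0.004, -63.858, 38.506, 0.01, -0.0, -0.0], 'tool_pos': [0.121, 0.511, 0.231], 'tool_rot': [-3.141, -0.0, 2.909], 'wrist_force': [0.01, -0.785, -0.182], 'wrist_torque': [0.007, -0.021, 0.004], 'finger_gap': 0.085}
```

View pics/top0.png

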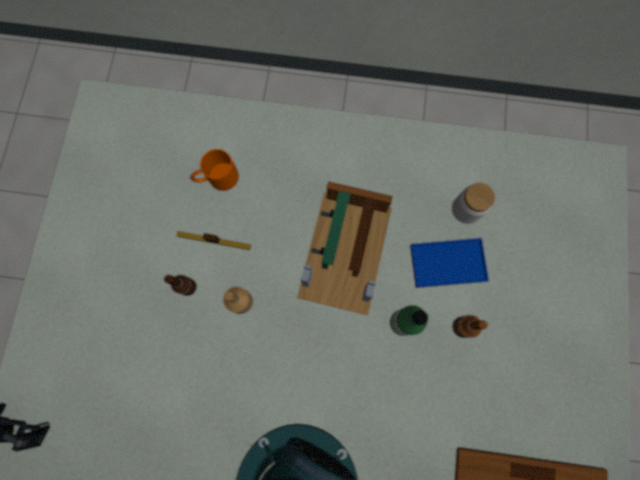

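View pics/side0.png

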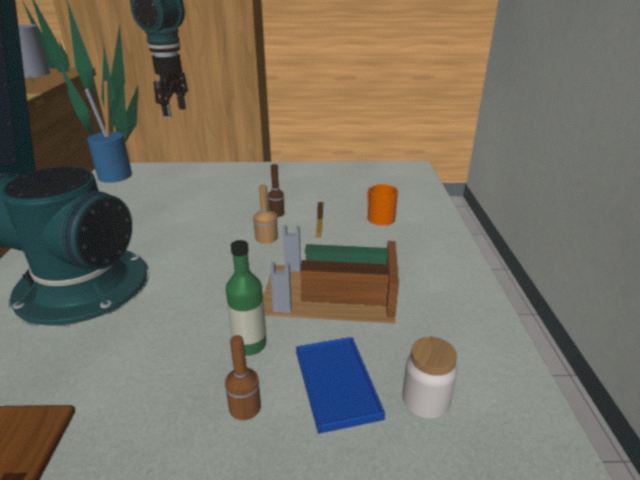

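```bash
python3 - <<'E'
from h import *
im=cv2.imread('pics/top0.png'); c=im[140:350,160:500]
c=cv2.resize(c,None,fx=2.35,fy=2.35,interpolation=cv2.INTER_CUBIC); cv2.imwrite('pics/topc.png',np.clip(c*1.3,0,255).astype('uint8'))
im=cv2.imread('pics/side0.png'); c=im[155:425,210:470]
c=cv2.resize(c,None,fx=2.2,fy=2.2,interpolation=cv2.INTER_CUBIC); cv2.imwrite('pics/sidec.png',np.clip(c*1.3,0,255).astype('uint8'))
E
```

```text
(no output)
```

View pics/topc.png

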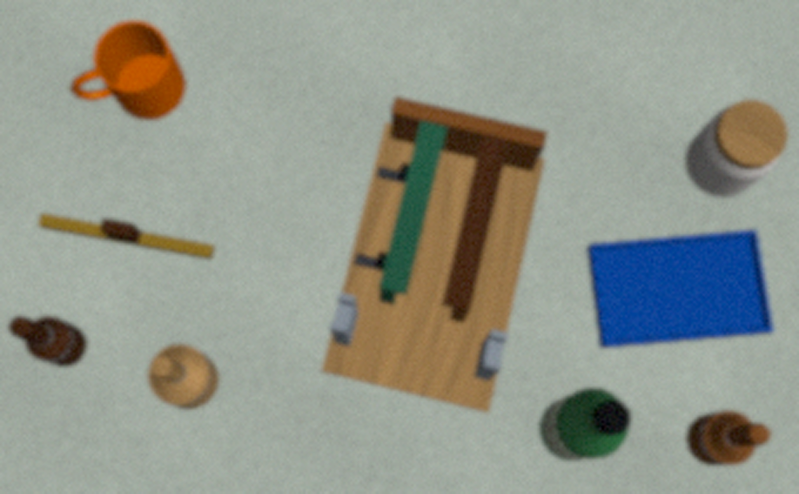

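View pics/sidec.png

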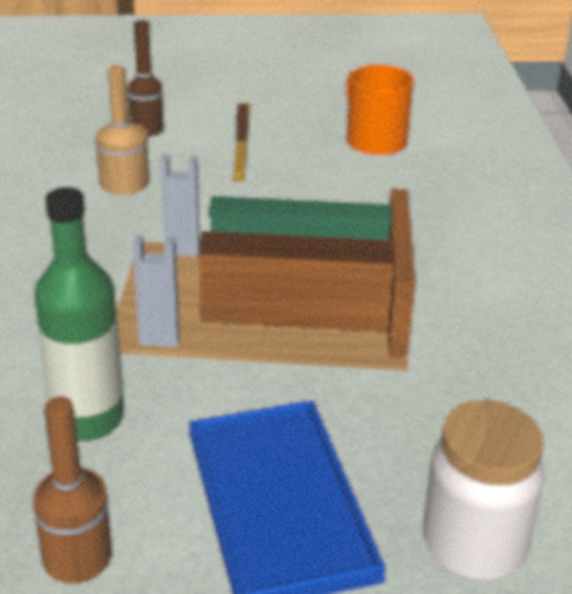

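```bash
cat > m.py <<'E'
from h import *
from scipy.optimize import least_squares
T=np.load('top.npz');S=np.load('side.npz')
t=lambda u,v:(160+u/2.35,140+v/2.35); s=lambda u,v:(210+u/2.2,155+v/2.2)
rt=lambda u,v,z:ray(T['K'],T['E'],*t(u,v),z); rs=lambda u,v,z:ray(S['K'],S['E'],*s(u,v),z)
P=lambda w,p:proj(w['K'],w['E'],p)
def fit(obs,x0):
    def f(x):
        c,q=np.cos(x[2]),np.sin(x[2]); r=[]
        for w,uv,p in obs:
            p=(x[0]+c*p[0]-q*p[1],x[1]+q*p[0]+c*p[1],p[2]); r+=list(P(w,p)-uv)
        return np.array(r)
    r=least_squares(f,x0,loss='soft_l1'); return r.x,f(r.x).round(1).tolist()
E
python3 - <<'E'
from m import *
rack=[(T,t(324,373),(-.085,.09,.006)),(T,t(489,411),(-.085,-.09,.006)),(S,s(407,367),(.198,-.09,.006)),(S,s(122,352),(-.085,-.09,.006)),
 (S,s(138,343),(-.053,-.083,.006)),(S,s(179,346),(-.017,-.083,.006)),(S,s(201,322),(0,-.04,.006))][:6]
x,r=fit(rack,[.45,0,0]);print('rack',x.round(4),r)
def loc(p):
    c,q=np.cos(x[2]),np.sin(x[2]); d=p[:2]-x[:2]; return (c*d[0]+q*d[1])*1e3,(-q*d[0]+c*d[1])*1e3
for n,p in [('grn front in',(407,293)),('grn back in',(448,125)),('brn front in',(444,305)),('brn back in',(478,152))]: print(n,np.round(loc(rt(*p,.094))))
for n,a,b in [('A',(22,326),(142,25)),('B',(760,434),(60,404)),('C',(166,369),(118,70))]: print(n,rt(*a,.15).round(4),rs(*b,.15).round(4))
# bases: side lowest visible centre
for n,b in [('A',(148,133)),('B',(75,578)),('C',(123,191))]: print(n,'base front',rs(*b,0).round(4))
print('base widths side A,B,C')
for a,b in [((131,100),(163,100)),((36,520),(110,520)),((97,150),(149,150))]:
    p,q=rs(*a,.05),rs(*b,.05);print(np.linalg.norm(p-q).round(4),p.round(3))
print('bar ends',rt(41,221,.014).round(4),rt(213,251,.014).round(4),'fin',rt(120,230,.05).round(4))
tr=[(T,t(589,245),(.055,.09,.018)),(T,t(755,231),(.055,-.09,.018)),(T,t(772,331),(-.055,-.09,.018)),(T,t(602,346),(-.055,.09,.018)),
 (S,s(190,424),(-.055,.09,.018)),(S,s(313,403),(.055,.09,.018)),(S,s(384,570),(.055,-.09,.018))]
for y0 in(0,):print('tray',fit(tr,[.45,-.25,y0]))
print('bottle top',rt(612,417,.225).round(3),rs(66,200,.225).round(3))
print('mug',rt(138,60,.09).round(3),'jar',rt(752,134,.11).round(3))
E
```

```text
rack [ 0.5027 -0.0355 -0.0971] [-0.7, -0.7, 0.5, 0.1, 0.8, -0.9, -8.0, -1.3, 0.6, 1.4, -0.7, 0.9]
grn front in [ 2. 21.]
grn back in [180.  19.]
brn front in [ -2. -17.]
brn back in [159. -17.]
A [0.4182 0.3335 0.15  ] [0.421  0.3285 0.15  ]
B [ 0.4113 -0.3481  0.15  ] [ 0.4133 -0.3465  0.15  ]
C [0.397  0.1944 0.15  ] [0.4035 0.1949 0.15  ]
A base front [0.4209 0.3275 0.    ]
B base front [ 0.413 -0.368  0.   ]
C base front [0.4009 0.1805 0.    ]
base widths side A,B,C
0.041 [0.402 0.324 0.05 ]
0.0528 [ 0.388 -0.358  0.05 ]
0.0609 [0.373 0.191 0.05 ]
bar ends [0.545  0.3853 0.014 ] [0.5372 0.1963 0.014 ] fin [0.5395 0.289  0.05  ]
tray (array([ 0.56399104, -0.30133857,  0.21354394]), [0.6, -0.8, 1.2, -0.4, 0.9, 0.6, 0.5, -0.1, -1.1, -1.7, 0.1, -1.5, 0.1, -0.7])
bottle top [ 0.402 -0.199  0.225] [ 0.406 -0.206  0.225]
mug [0.712 0.293 0.09 ] jar [ 0.709 -0.337  0.11 ]
```

```bash
cat > sil.py <<'E'
from m import *
from scipy.optimize import minimize
def mask(im,c,R=45):
    y0,x0=int(c[1])-R,int(c[0])-R; y0=max(y0,0);x0=max(x0,0)
    p=im[y0:y0+2*R,x0:x0+2*R].astype(float)
    p=cv2.resize(p,None,fx=4,fy=4,interpolation=cv2.INTER_CUBIC)
    sat=p.max(2)-p.min(2)
    return p,(x0,y0)
def render(w,x,o,shape):
    m=np.zeros(shape,np.uint8); a=np.linspace(0,2*np.pi,40)
    ring=lambda r,z:[P(w,(x[0]+r*np.cos(b),x[1]+r*np.sin(b),z)) for b in a]
    for part in ([(x[2]/2,0),(x[2]/2,.066)],[(x[2]/2,.066),(.010,.078)],[(.01,.078),(.01,.15)]):
        pts=np.array(sum([ring(*q) for q in part],[]))
        pts=((pts-o)*4+1.5)*16
        cv2.fillConvexPoly(m,cv2.convexHull(pts.astype(np.int32)),1,shift=4)
    return m.astype(bool)
E
python3 - <<'E'
from sil import *
for n,x0 in (('A',(.42,.333)),('B',(.412,-.347)),('C',(.4,.197))):
  for nm,w in (('top',T),('side',S)):
    im=cv2.imread(f'pics/{nm}0.png'); c=P(w,(*x0,.07)); p,o=mask(im,c,40)
    bg=np.median(p.reshape(-1,3),0); 
    d=(p-bg)@[1,.5,-.5] if 0 else np.linalg.norm((p-bg)-((p-bg).mean(2,keepdims=True))*0.7,axis=2)
    lab,_=cv2.threshold(np.clip(d*2,0,255).astype('uint8'),0,255,cv2.THRESH_OTSU); M=d*2>lab
    _,L,st,_=cv2.connectedComponentsWithStats(M.astype('uint8')); k=np.bincount(L[100:220,100:220].ravel(),minlength=len(st)); k[0]=0; M=L==k.argmax()
    f=lambda x:(render(w,x,o,M.shape)^M).sum()
    best=min((minimize(f,[x0[0],x0[1],D],method='Nelder-Mead',options=dict(initial_simplex=[[x0[0],x0[1],D],[x0[0]+.01,x0[1],D],[x0[0],x0[1]+.01,D],[x0[0],x0[1],D+.006]],xatol=1e-4)) for D in(.046,.052,.058)),key=lambda r:r.fun)
    print(n,nm,best.x.round(4),best.fun,M.sum(),round(lab,1))
E
```

```text
A top [0.4183 0.3374 0.0422] 334.0 7463 50.0
A side [0.4171 0.3354 0.048 ] 9558.0 18158 49.0
B top [ 0.4123 -0.3474  0.0496] 302.0 9406 52.0
B side [ 0.4117 -0.3471  0.0507] 5636.0 32533 52.0
C top [0.4004 0.2008 0.0585] 124.0 9827 43.0
C side [0.4005 0.2036 0.0581] 8464.0 20858 48.0
```

```bash
cat > g.py <<'E'
import sys
from h import *
from scipy.spatial.transform import Rotation as Ro
# usage: g.py w|r x y z [yaw]  -> tool-frame shift in units, yaw turn units
RX=(.5027,-.0355); RY=-.0971
s=monitor.sense(); p=np.array(s['tool_pos']); rot=Ro.from_euler('xyz',s['tool_rot'])
c,q=np.cos(RY),np.sin(RY)
d=p[:2]-RX; print('t',round(s['clock'],2),'world',p.round(4),'yaw',round(s['tool_rot'][2],4),'rack mm',np.round([c*d[0]+q*d[1],-q*d[0]+c*d[1],p[2]],4)*1e3,'F',np.round(s['wrist_force'],1),'gap',round(s['finger_gap'],4))
a=sys.argv[1:]
while a:
    x,y,z=map(float,a[1:4])
    if a[0]=='r': x,y=RX[0]+c*x-q*y,RX[1]+q*x+c*y
    print(a[:4],'shift',(rot.inv().apply(np.array([x,y,z])-p)/.2).round(4),'world',np.round([x,y,z],3)); a=a[4:]
print('rotvec to yaw3.0445 units',((rot.inv()*Ro.from_euler('xyz',[np.pi,0,3.0445])).as_rotvec()/np.pi).round(4))
E
python3 g.py w .4005 .202 .231 w .4005 .202 .112
```

```text
t 0.1 world [0.121  0.5106 0.2308] yaw 2.9088 rack mm [-432.8  506.5  230.8] F [ 0.  -0.8 -0.2] gap 0.0851
['w', '.4005', '.202', '.231'] shift [-1.7157e+00 -1.1790e+00  1.0000e-04] world [0.4   0.202 0.231]
['w', '.4005', '.202', '.112'] shift [-1.7158 -1.1784  0.5951] world [0.4   0.202 0.112]
rotvec to yaw3.0445 units [-0.0003 -0.0001 -0.0432]
```

```bash
python3 -m creep '[[0,0,-0.0432,-0.86,-0.59,0,-1],[0,0,-0.0432,-0.86,-0.59,0,-1],[0,0,-0.0432,-0.86,-0.59,0,-1],[0,0,-0.0432,-0.86,-0.59,0,-1],[0,0,-0.0432,-0.86,-0.59,0,-1]]'; python3 g.py w .4005 .202 .231 w .4005 .202 .115
```

```text
clock: 0.6
tool_pos: [0.2634, 0.3534, 0.2312]
tool_rot: [-3.141, 0.0, 3.041]
wrist_force: [-0.3, 0.2, -0.0]
finger_gap: 0.0854
t 0.6 world [0.2634 0.3534 0.2312] yaw 3.0407 rack mm [-275.9  363.9  231.2] F [-0.3  0.2 -0. ] gap 0.0854
['w', '.4005', '.202', '.231'] shift [-0.7581 -0.684   0.002 ] world [0.4   0.202 0.231]
['w', '.4005', '.202', '.115'] shift [-0.7579 -0.6836  0.582 ] world [0.4   0.202 0.115]
rotvec to yaw3.0445 units [-0.0002  0.0001 -0.0012]
```

```bash
python3 -m creep '[[0,0,-0.0012,-0.758,-0.684,0,-1],[0,0,-0.0012,-0.758,-0.684,0,-1],[0,0,-0.0012,-0.758,-0.684,0,-1],[0,0,-0.0012,-0.758,-0.684,0,-1],[0,0,-0.0012,-0.758,-0.684,0,-1]]'; python3 g.py w .4005 .202 .115
```

```text
clock: 1.1
tool_pos: [0.4018, 0.2023, 0.2309]
tool_rot: [-3.141, 0.0, 3.043]
wrist_force: [0.2, 0.6, 0.6]
finger_gap: 0.0851
t 1.1 world [0.4018 0.2023 0.2309] yaw 3.0434 rack mm [-123.5  226.9  230.9] F [0.2 0.6 0.6] gap 0.0851
['w', '.4005', '.202', '.115'] shift [ 0.0066 -0.0019  0.5796] world [0.4   0.202 0.115]
rotvec to yaw3.0445 units [-0.0002  0.0001 -0.0004]
```

```bash
python3 -m creep '[[0,0,0,0.005,0,0.25,-1],[0,0,0,0.005,0,0.5,-1],[0,0,0,0.005,0,0.58,-1],[0,0,0,0.005,0,0.58,1],[0,0,0,0.005,0,0.58,1]]'; python3 -m creep '[[0,0,0,0,0,0,1],[0,0,0,0,0,0,1],[0,0,0,0,0,0,1]]'; python3 g.py
```

```text
clock: 1.6
tool_pos: [0.398, 0.2061, 0.1159]
tool_rot: [3.141, 0.0, 3.049]
wrist_force: [-0.1, -0.4, 0.3]
finger_gap: 0.0591
clock: 1.9
tool_pos: [0.3983, 0.2058, 0.116]
tool_rot: [3.141, 0.001, 3.048]
wrist_force: [0.1, 0.5, -1.9]
finger_gap: 0.0185
t 1.9 world [0.3983 0.2058 0.116 ] yaw 3.0484 rack mm [-127.3  230.   116. ] F [ 0.1  0.5 -1.9] gap 0.0185
rotvec to yaw3.0445 units [0.0002 0.0004 0.0012]
```

```bash
python3 -m creep '[[0,0,0,0,0,0,1],[0,0,0,0,0,-0.2,1],[0,0,0,0,0,-0.45,1],[0,0,0,0,0,-0.7,1],[0,0,0,0,0,-0.7,1]]'; python3 g.py r -.035 .002 .256
```

```text
clock: 2.4
tool_pos: [0.3998, 0.2062, 0.2608]
tool_rot: [3.138, 0.008, 3.048]
wrist_force: [1.0, -0.3, -2.7]
finger_gap: 0.018
t 2.4 world [0.3998 0.2062 0.2608] yaw 3.0483 rack mm [-125.8  230.6  260.8] F [ 1.  -0.3 -2.7] gap 0.018
['r', '-.035', '.002', '.256'] shift [-0.4496 -1.1448  0.024 ] world [ 0.468 -0.03   0.256]
rotvec to yaw3.0445 units [0.001  0.0024 0.0012]
```

```bash
python3 -m creep '[[0,0,0.0012,-0.09,-0.23,0,1],[0,0,0.0012,-0.18,-0.46,0,1],[0,0,0.0012,-0.27,-0.69,0,1],[0,0,0.0012,-0.36,-0.92,0,1],[0,0,0.0012,-0.36,-0.92,0,1]]'; python3 g.py r -.035 .002 .256
python3 - <<'E'
from h import *
a,_,_=cam('top');b,_,_=cam('side')
f=lambda i,y,x:cv2.resize(i[y:y+200,x:x+200],(400,400),interpolation=cv2.INTER_CUBIC)
cv2.imwrite('pics/p1.png',np.clip(np.hstack([f(a,150,210),f(b,130,200)])*1.3,0,255))
E
```

```text
clock: 2.9
tool_pos: [0.4536, 0.0109, 0.2546]
tool_rot: [-3.14, -0.0, 3.039]
wrist_force: [-0.6, -0.2, -2.3]
finger_gap: 0.0179
t 2.9 world [0.4536 0.0109 0.2546] yaw 3.0386 rack mm [-53.4  41.4 254.6] F [-0.6 -0.2 -2.3] gap 0.0179
['r', '-.035', '.002', '.256'] shift [-0.0931 -0.1966 -0.007 ] world [ 0.468 -0.03   0.256]
rotvec to yaw3.0445 units [-0.0004 -0.0001 -0.0019][ WARN:0@0.696] global loadsave.cpp:1063 imwrite_ Unsupported depth image for selected encoder is fallbacked to CV_8U.
```

View pics/p1.png

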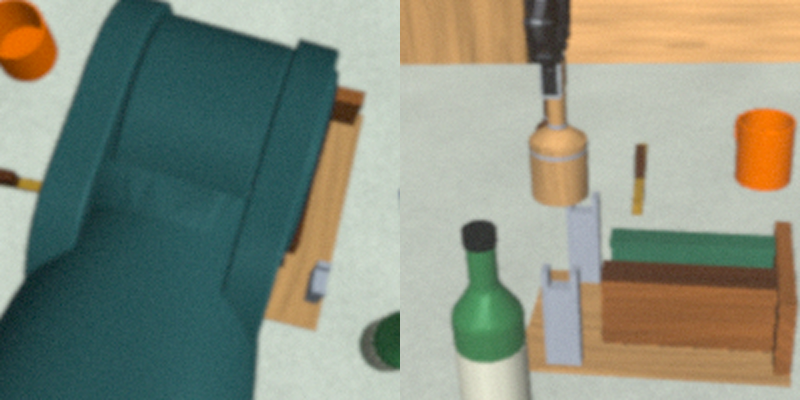

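```bash
python3 -m creep '[[0,0,-0.0019,-0.093,-0.197,0,1],[0,0,-0.0019,-0.093,-0.197,0,1],[0,0,-0.0019,-0.093,-0.197,0,1],[0,0,-0.0019,-0.093,-0.197,0.2,1],[0,0,-0.0019,-0.093,-0.197,0.2,1]]'; python3 g.py r -.035 .002 .126
```

```text
clock: 3.5
tool_pos: [0.4645, -0.0234, 0.2121]
tool_rot: [3.14, -0.006, 3.052]
wrist_force: [-1.1, 0.3, -1.0]
finger_gap: 0.0184
t 3.5 world [ 0.4645 -0.0234  0.2121] yaw 3.0522 rack mm [-39.2   8.3 212.1] F [-1.1  0.3 -1. ] gap 0.0184
['r', '-.035', '.002', '.126'] shift [-0.0234 -0.0323  0.4303] world [ 0.468 -0.03   0.126]
rotvec to yaw3.0445 units [ 0.0003 -0.002   0.0025]
```

```bash
python3 -m creep '[[0,0,0.0025,-0.023,-0.032,0,1],[0,0,0.0025,-0.023,-0.032,0.2,1],[0,0,0.0025,-0.023,-0.032,0.4,1],[0,0,0.0025,-0.023,-0.032,0.425,1],[0,0,0.0025,-0.023,-0.032,0.425,1]]'; python3 g.py r -.035 .002 .126; python3 -m creep '[[0,0,0,0,0,0,1],[0,0,0,0,0,0,1]]';python3 g.py r -.035 .002 .126 
```

```text
clock: 4.0
tool_pos: [0.4716, -0.0321, 0.1315]
tool_rot: [3.142, -0.0, 3.043]
wrist_force: [0.4, -0.0, -1.2]
finger_gap: 0.0188
t 4.0 world [ 0.4716 -0.0321  0.1315] yaw 3.0428 rack mm [-31.3   0.3 131.5] F [ 0.4 -0.  -1.2] gap 0.0188
['r', '-.035', '.002', '.126'] shift [0.0188 0.0082 0.0273] world [ 0.468 -0.03   0.126]
rotvec to yaw3.0445 units [ 0.     -0.     -0.0005]
clock: 4.2
tool_pos: [0.4724, -0.0324, 0.1322]
tool_rot: [-3.141, 0.003, 3.043]
wrist_force: [-0.4, -0.3, -1.3]
finger_gap: 0.0181
t 4.2 world [ 0.4724 -0.0324  0.1322] yaw 3.0427 rack mm [-30.5   0.2 132.2] F [-0.4 -0.3 -1.3] gap 0.0181
['r', '-.035', '.002', '.126'] shift [0.0226 0.0092 0.0308] world [ 0.468 -0.03   0.126]
rotvec to yaw3.0445 units [-0.0001  0.0009 -0.0006]
```

```bash
python3 -m creep '[[0,0,0,0,0.009,0.02,1],[0,0,0,0,0.009,0.04,1],[0,0,0,0,0.009,0.04,1]]'; python3 -m creep '[[0,0,0,-0.04,0,0,1],[0,0,0,-0.08,0,0,1],[0,0,0,-0.12,0,0,1],[0,0,0,-0.12,0,0,1],[0,0,0,-0.12,0,0,1]]'; python3 g.py
```

```text
clock: 4.5
tool_pos: [0.4712, -0.0302, 0.122]
tool_rot: [3.142, -0.0, 3.043]
wrist_force: [-1.0, 0.4, -2.2]
finger_gap: 0.0186
clock: 5.0
tool_pos: [0.4957, -0.0324, 0.1222]
tool_rot: [3.141, -0.0, 3.043]
wrist_force: [0.1, 3.9, -0.7]
finger_gap: 0.0184
t 5.0 world [ 0.4957 -0.0324  0.1222] yaw 3.0429 rack mm [ -7.2   2.4 122.2] F [ 0.1  3.9 -0.7] gap 0.0184
rotvec to yaw3.0445 units [ 0.0003 -0.     -0.0005]
```

```bash
python3 -m creep '[[0,0,0,-0.02,0.005,0,1],[0,0,0,-0.04,0.005,0,1],[0,0,0,-0.06,0.005,0,1],[0,0,0,-0.06,0.005,0,1]]'; python3 g.py
```

```text
clock: 5.4
tool_pos: [0.5078, -0.0329, 0.1231]
tool_rot: [-3.142, 0.001, 3.043]
wrist_force: [-5.6, 2.8, 16.4]
finger_gap: 0.0182
t 5.4 world [ 0.5078 -0.0329  0.1231] yaw 3.0428 rack mm [  4.8   3.1 123.1] F [-5.6  2.8 16.4] gap 0.0182
rotvec to yaw3.0445 units [-0.      0.0002 -0.0006]
```

```bash
python3 -m creep '[[0,0,0,0,0,-0.01,1],[0,0,0,0,0,-0.01,1]]'; python3 g.py;  python3 -m creep '[[0,0,0,-0.02,0,0,1],[0,0,0,-0.04,0,0,1],[0,0,0,-0.04,0,0,1]]'; python3 g.py
```

```text
clock: 5.6
tool_pos: [0.507, -0.0328, 0.1241]
tool_rot: [3.141, -0.001, 3.043]
wrist_force: [-2.9, 2.7, -0.8]
finger_gap: 0.0187
t 5.6 world [ 0.507  -0.0328  0.1241] yaw 3.0426 rack mm [  4.    3.1 124.1] F [-2.9  2.7 -0.8] gap 0.0187
rotvec to yaw3.0445 units [ 0.     -0.0003 -0.0006]
clock: 5.9
tool_pos: [0.5148, -0.0336, 0.1239]
tool_rot: [3.141, -0.002, 3.042]
wrist_force: [-5.6, 4.2, -0.9]
finger_gap: 0.0184
t 5.9 world [ 0.5148 -0.0336  0.1239] yaw 3.0423 rack mm [ 11.8   3.1 123.9] F [-5.6  4.2 -0.9] gap 0.0184
rotvec to yaw3.0445 units [ 0.0001 -0.0005 -0.0007]
```

```bash
python3 -m creep '[[0,0,0,-0.07,0.004,0,1],[0,0,0,-0.14,0.006,0,1],[0,0,0,-0.21,0.006,0,1],[0,0,0,-0.28,0.006,0,1],[0,0,0,-0.28,0.006,0,1]]'; python3 g.py r .145 .0042 .124
```

```text
clock: 6.4
tool_pos: [0.5731, -0.0388, 0.124]
tool_rot: [-3.141, 0.002, 3.042]
wrist_force: [5.0, -0.5, -2.1]
finger_gap: 0.0002
t 6.4 world [ 0.5731 -0.0388  0.124 ] yaw 3.0423 rack mm [ 70.4   3.6 124. ] F [ 5.  -0.5 -2.1] gap 0.0002
['r', '.145', '.0042', '.124'] shift [-0.3729  0.0039  0.0008] world [ 0.647 -0.045  0.124]
rotvec to yaw3.0445 units [-0.0003  0.0006 -0.0007]
```

```bash
cat > look.py <<'E'
import sys
from h import *
n=sys.argv[1]; a,_,_=cam('top');b,_,_=cam('side')
f=lambda i,y,x:cv2.resize(i[y:y+200,x:x+200],(400,400),interpolation=cv2.INTER_CUBIC)
cv2.imwrite('pics/full_%s_t.png'%n,a);cv2.imwrite('pics/full_%s_s.png'%n,b)
v=list(map(int,sys.argv[2:6]))
cv2.imwrite(f'pics/{n}.png',np.clip(np.hstack([f(a,v[0],v[1]),f(b,v[2],v[3])])*1.3,0,255).astype('uint8'))
E
python3 look.py p2 150 240 150 230
```

```text
(no output)
```

View pics/p2.png

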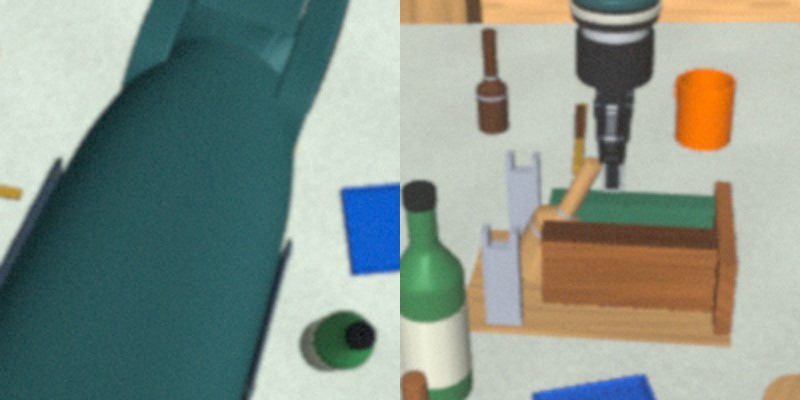

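```bash
python3 - <<'E'
from h import *
b,_,_=cam('side'); o=cv2.imread('pics/full_p2_s.png'); cv2.imwrite('pics/full_p3_s.png',b)
w=(slice(195,310),slice(255,385))
print(np.abs(b[w].astype(int)-o[w]).max(2).mean(), (np.abs(b[w].astype(int)-o[w]).max(2)>40).sum())
cv2.imwrite('pics/p3.png',np.clip(cv2.resize(b[w],None,fx=5,fy=5,interpolation=cv2.INTER_CUBIC)*1.3,0,255).astype('uint8'))
E
python3 g.py
```

```text
3.2039464882943145 0
t 6.55 world [ 0.5726 -0.0386  0.1247] yaw 3.0424 rack mm [ 69.9   3.7 124.7] F [ 5.3 -1.2 -4.8] gap 0.0002
rotvec to yaw3.0445 units [-0.0002  0.001  -0.0007]
```

View pics/p3.png

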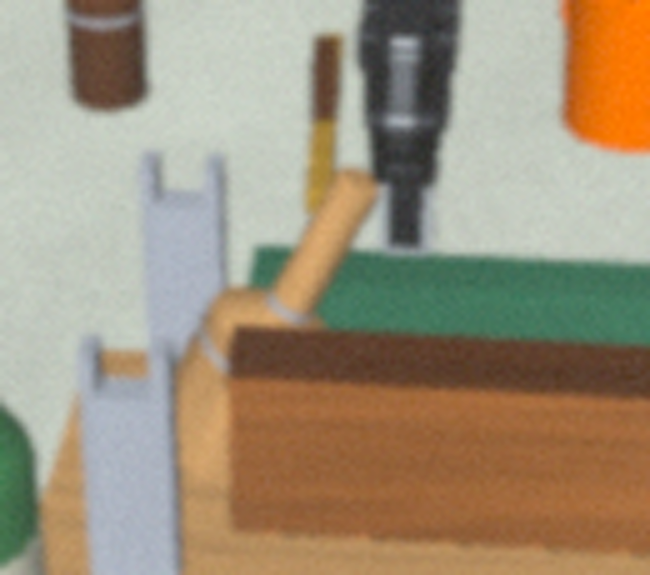

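```bash
python3 -m creep '[[0,0,0,0.04,0,0,1],[0,0,0,0.08,0,0,1],[0,0,0,0.12,0,0,1],[0,0,0,0.12,0,0,1]]'; python3 g.py; python3 - <<'E'
from h import *
b,_,_=cam('side'); cv2.imwrite('pics/full_p4_s.png',b)
w=(slice(195,310),slice(255,385))
cv2.imwrite('pics/p4.png',np.clip(cv2.resize(b[w],None,fx=4,fy=4,interpolation=cv2.INTER_CUBIC)*1.3,0,255).astype('uint8'))
E
```

```text
clock: 6.95
tool_pos: [0.5481, -0.036, 0.1256]
tool_rot: [-3.141, 0.004, 3.043]
wrist_force: [1.9, -1.1, 2.0]
finger_gap: 0.0002
t 6.95 world [ 0.5481 -0.036   0.1256] yaw 3.0425 rack mm [ 45.3   3.9 125.6] F [ 1.9 -1.1  2. ] gap 0.0002
rotvec to yaw3.0445 units [-0.0002  0.0013 -0.0006]
```

View pics/p4.png

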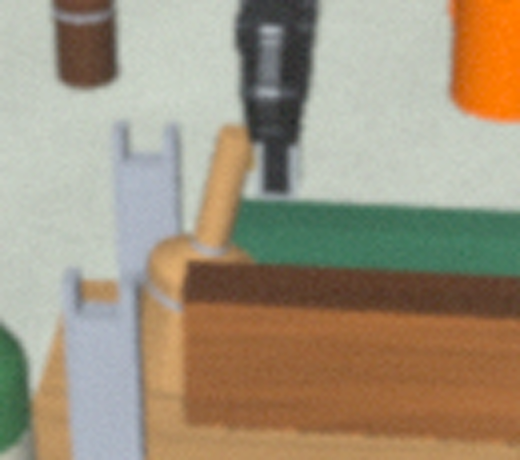

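```bash
python3 -m creep '[[0,0,0,0.025,0,0,1],[0,0,0,0.05,0,0,1],[0,0,0,0.075,0,0,1],[0,0,0,0.1,0,0,1],[0,0,0,0.1,0,0,1]]'; python3 g.py; python3 - <<'E'
from h import *
b,_,_=cam('side'); cv2.imwrite('pics/full_p5_s.png',b)
w=(slice(195,310),slice(255,385))
cv2.imwrite('pics/p5.png',np.clip(cv2.resize(b[w],None,fx=4,fy=4,interpolation=cv2.INTER_CUBIC)*1.3,0,255).astype('uint8'))
E
```

```text
clock: 7.5
tool_pos: [0.5267, -0.0337, 0.1243]
tool_rot: [-3.141, -0.0, 3.043]
wrist_force: [-0.2, -0.9, -1.1]
finger_gap: 0.0002
t 7.5 world [ 0.5267 -0.0337  0.1243] yaw 3.0425 rack mm [ 23.7   4.2 124.3] F [-0.2 -0.9 -1.1] gap 0.0002
rotvec to yaw3.0445 units [-0.     -0.0001 -0.0006]
```

View pics/p5.png

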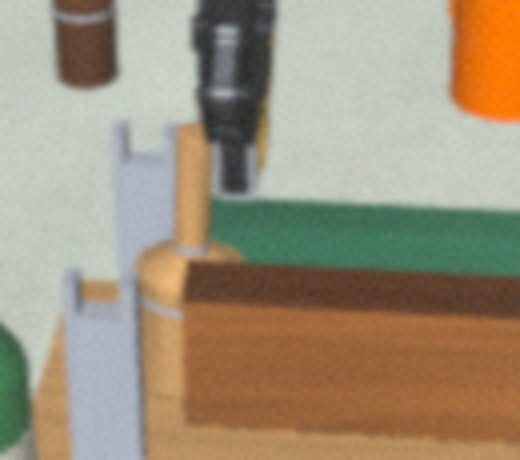

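```bash
python3 - <<'E'
from m import *
x=(.5027,-.0355,-.0971)
c,q=np.cos(x[2]),np.sin(x[2])
def loc(p): d=p[:2]-np.array(x[:2]); return np.round([(c*d[0]+q*d[1])*1e3,(-q*d[0]+c*d[1])*1e3])
f=lambda u,v,z:loc(ray(S['K'],S['E'],255+u/4,195+v/4,z))
print('neck top',f(192,130,.156),'base left',f(139,290,.06),'neck low', f(191,235,.088), 'mouth lip corner (0,-16,94)/(0,-40,94)',f(190,265,.094),f(186,302,.094))
E
```

```text
neck top [ 1. 13.] base left [-29.   4.] neck low [-2. 18.] mouth lip corner (0,-16,94)/(0,-40,94) [  2. -20.] [  4. -54.]
```

```bash
python3 -m creep '[[0,0,0,-0.02,0,-0.1,1],[0,0,0,-0.02,0,-0.3,1],[0,0,0.05,-0.02,0,-0.5,0],[0,0,0.1,-0.02,0,-0.5,-1],[0,0,0.15,-0.02,0,-0.5,-1]]';python3 -m creep '[[0,0,0.35,0,0,0,-1],[0,0,0.35,0,0,0,-1],[0,0,0.35,0,0,0,-1],[0,0,0.35,0,0,0,-1],[0,0,0.35,0,0,0,-1]]'; python3 -m creep '[[0,0,0.12,0,0,0,-1],[0,0,0.12,0,0,0,-1],[0,0,0.12,0,0,0,-1],[0,0,0.12,0,0,0,-1]]'; sed -i 's/3.0445/1.4737/g' g.py; python3 g.py r -.003 .003 .108
```

```text
clock: 8.05
tool_pos: [0.5316, -0.0342, 0.2251]
tool_rot: [3.141, 0.001, 2.586]
wrist_force: [0.1, -0.5, -0.6]
finger_gap: 0.0434
clock: 8.55
tool_pos: [0.531, -0.034, 0.2239]
tool_rot: [-3.141, -0.001, 1.836]
wrist_force: [0.3, -0.4, 0.3]
finger_gap: 0.0857
clock: 8.95
tool_pos: [0.531, -0.034, 0.2239]
tool_rot: [-3.141, -0.0, 1.465]
wrist_force: [-0.3, -0.8, 0.5]
finger_gap: 0.0853
t 8.95 world [ 0.531  -0.034   0.2239] yaw 1.4645 rack mm [ 28.1   4.2 223.9] F [-0.3 -0.8  0.5] gap 0.0853
['r', '-.003', '.003', '.108'] shift [-0.0075 -0.1547  0.5797] world [ 0.5   -0.032  0.108]
rotvec to yaw1.4737 units [-0.0003 -0.     -0.0029]
```

```bash
python3 -m creep '[[0,0,-0.003,-0.008,-0.155,0,-1],[0,0,-0.003,-0.008,-0.155,0.2,-1],[0,0,-0.003,-0.008,-0.155,0.4,-1],[0,0,-0.003,-0.008,-0.155,0.58,-1],[0,0,-0.003,-0.008,-0.155,0.58,-1]]'; python3 g.py; python3 -m creep '[[0,0,0,0,0,0,1],[0,0,0,0,0,0,1],[0,0,0,0,0,0,1],[0,0,0,0,0,0,1],[0,0,0,0,0,0,1]]'; python3 g.py
```

```text
clock: 9.45
tool_pos: [0.4976, -0.0319, 0.1049]
tool_rot: [-3.135, -0.001, 1.477]
wrist_force: [-0.0, 0.1, 0.6]
finger_gap: 0.0853
t 9.45 world [ 0.4976 -0.0319  0.1049] yaw 1.4774 rack mm [ -5.4   3.1 104.9] F [-0.   0.1  0.6] gap 0.0853
rotvec to yaw1.4737 units [-0.0022 -0.0003  0.0012]
clock: 9.95
tool_pos: [0.5005, -0.0325, 0.1089]
tool_rot: [3.141, 0.0, 1.475]
wrist_force: [0.0, -1.2, 4.7]
finger_gap: 0.0184
t 9.95 world [ 0.5005 -0.0325  0.1089] yaw 1.4752 rack mm [ -2.4   2.8 108.9] F [ 0.  -1.2  4.7] gap 0.0184
rotvec to yaw1.4737 units [0.0003 0.0001 0.0005]
```

```bash
python3 -m creep '[[0,0,0,0,0,-0.01,1],[0,0,0,0,0.02,-0.01,1],[0,0,0,0,0.04,-0.01,1],[0,0,0,0,0.04,-0.01,1]]'; python3 g.py
```

```text
clock: 10.35
tool_pos: [0.5046, -0.0328, 0.1095]
tool_rot: [-3.134, 0.001, 1.475]
wrist_force: [-18.6, -1.4, 8.9]
finger_gap: 0.0184
t 10.35 world [ 0.5046 -0.0328  0.1095] yaw 1.475 rack mm [  1.6   2.9 109.5] F [-18.6  -1.4   8.9] gap 0.0184
rotvec to yaw1.4737 units [-0.0025  0.0002  0.0004]
```

```bash
python3 -m creep '[[0,0,0,-0.008,0,0,1],[0,0,0,-0.008,0,0,1]]'; python3 g.py|head -1;  python3 -m creep '[[0,0,0,0.016,0,0,1],[0,0,0,0.016,0,0,1]]'; python3 g.py|head -1
```

```text
clock: 10.55
tool_pos: [0.5045, -0.0331, 0.1095]
tool_rot: [-3.135, -0.003, 1.476]
wrist_force: [-15.9, 11.0, 8.3]
finger_gap: 0.0184
t 10.55 world [ 0.5045 -0.0331  0.1095] yaw 1.4758 rack mm [  1.6   2.6 109.5] F [-15.9  11.    8.3] gap 0.0184
clock: 10.75
tool_pos: [0.5046, -0.0326, 0.1095]
tool_rot: [-3.134, 0.004, 1.474]
wrist_force: [-19.2, -12.9, 6.8]
finger_gap: 0.0183
t 10.75 world [ 0.5046 -0.0326  0.1095] yaw 1.4743 rack mm [  1.6   3.1 109.5] F [-19.2 -12.9   6.8] gap 0.0183
```

```bash
python3 -m creep '[[0,0,0,-0.008,0.02,-0.005,1],[0,0,0,-0.008,0.04,-0.005,1],[0,0,0,-0.008,0.04,-0.005,1]]'; python3 g.py|head -1; python3 look.py x 0 0 0 0; python3 - <<'E'
from sil import *
im=cv2.imread('pics/full_x_s.png'); w=(slice(195,310),slice(255,385))
cv2.imwrite('pics/p6.png',np.clip(cv2.resize(im[w],None,fx=5,fy=5,interpolation=cv2.INTER_CUBIC)*1.3,0,255).astype('uint8'))
E
```

```text
clock: 11.05
tool_pos: [0.5084, -0.0332, 0.1091]
tool_rot: [-3.126, 0.001, 1.475]
wrist_force: [-35.4, -2.3, 10.9]
finger_gap: 0.0189
t 11.05 world [ 0.5084 -0.0332  0.1091] yaw 1.4748 rack mm [  5.4   2.9 109.1] F [-35.4  -2.3  10.9] gap 0.0189
```

```bash
python3 -m creep '[[0,0,0,0,-0.06,0,1],[0,0,0,0,-0.12,-0.02,1],[0,0,0,0,-0.2,-0.1,1],[0,0,0,0,-0.2,-0.3,1],[0,0,0,0,-0.2,-0.5,1]]';python3 -m creep '[[0,0,0,0,0,-0.2,1],[0,0,0,0,0,-0.25,1],[0,0,0,0,0,-0.25,1]]'; python3 g.py w .5725 -.34 .26 w .5725 -.34 .11
```

```text
clock: 11.65
tool_pos: [0.4754, -0.0299, 0.2126]
tool_rot: [-3.141, -0.0, 1.475]
wrist_force: [1.3, 0.0, -1.5]
finger_gap: 0.0182
clock: 11.95
tool_pos: [0.477, -0.0302, 0.2625]
tool_rot: [3.138, 0.0, 1.475]
wrist_force: [-0.4, 0.4, -2.7]
finger_gap: 0.0184
t 11.95 world [ 0.477  -0.0302  0.2625] yaw 1.4751 rack mm [-26.1   2.8 262.5] F [-0.4  0.4 -2.7] gap 0.0184
['w', '.5725', '-.34', '.26'] shift [-1.4961  0.6231  0.0149] world [ 0.572 -0.34   0.26 ]
['w', '.5725', '-.34', '.11'] shift [-1.4959  0.6208  0.7649] world [ 0.572 -0.34   0.11 ]
rotvec to yaw1.4737 units [0.001  0.0001 0.0004]
```

```bash
python3 -m creep '[[0,0,0,-0.2,0.08,0,1],[0,0,0,-0.4,0.16,0,1],[0,0,0,-0.6,0.25,0,1],[0,0,0,-0.8,0.33,0,1],[0,0,0,-1,0.41,0,1]]';python3 -m creep '[[0,0,0,-0.2,0.08,0,1],[0,0,0,-0.4,0.16,0,1],[0,0,0,-0.496,0.213,0,1],[0,0,0,-0.496,0.213,0,1],[0,0,0,-0.496,0.213,0,1]]'; python3 g.py w .5725 -.34 .14 w .5725 -.34 .11
```

```text
clock: 12.45
tool_pos: [0.5387, -0.2386, 0.2593]
tool_rot: [-3.14, -0.001, 1.475]
wrist_force: [0.9, -0.1, -0.9]
finger_gap: 0.0184
clock: 12.95
tool_pos: [0.5714, -0.3398, 0.2592]
tool_rot: [-3.139, -0.002, 1.475]
wrist_force: [0.4, 0.3, -2.2]
finger_gap: 0.0186
t 12.95 world [ 0.5714 -0.3398  0.2592] yaw 1.4745 rack mm [  97.9 -296.2  259.2] F [ 0.4  0.3 -2.2] gap 0.0186
['w', '.5725', '-.34', '.14'] shift [-0.0015  0.0068  0.5961] world [ 0.572 -0.34   0.14 ]
['w', '.5725', '-.34', '.11'] shift [-0.0017  0.0071  0.7461] world [ 0.572 -0.34   0.11 ]
rotvec to yaw1.4737 units [-0.0007 -0.0005  0.0003]
```

```bash
python3 -m creep '[[0,0,0,0,0.005,0.2,1],[0,0,0,0,0.005,0.4,1],[0,0,0,0,0.005,0.6,1],[0,0,0,0,0.005,0.72,1],[0,0,0,0,0.005,0.73,1]]';python3 -m creep '[[0,0,0,0,0,0,1],[0,0,0,0,0,0.01,1],[0,0,0,0,0,0.02,1],[0,0,0,0,0,0.02,1]]'; python3 g.py
```

```text
clock: 13.45
tool_pos: [0.571, -0.3376, 0.1123]
tool_rot: [-3.137, -0.003, 1.476]
wrist_force: [0.4, 0.6, -0.8]
finger_gap: 0.0183
clock: 13.85
tool_pos: [0.573, -0.3401, 0.1119]
tool_rot: [3.141, 0.001, 1.475]
wrist_force: [0.2, -1.0, -2.1]
finger_gap: 0.0184
t 13.85 world [ 0.573  -0.3401  0.1119] yaw 1.4751 rack mm [  99.5 -296.3  111.9] F [ 0.2 -1.  -2.1] gap 0.0184
rotvec to yaw1.4737 units [0.0002 0.0002 0.0004]
```

```bash
python3 -m creep '[[0,0,0,0,0,0.007,1],[0,0,0,0,0,0.014,1],[0,0,0,0,0,0.014,1]]'; python3 -m creep '[[0,0,0,0,0,0.007,1],[0,0,0,0,0,0.007,1],[0,0,0,0,0,0.007,1]]'; python3 g.py|head -1
```

```text
clock: 14.15
tool_pos: [0.5731, -0.3403, 0.1101]
tool_rot: [3.14, 0.001, 1.475]
wrist_force: [-3.7, 1.9, 14.4]
finger_gap: 0.0184
clock: 14.45
tool_pos: [0.5733, -0.3404, 0.1101]
tool_rot: [3.139, 0.002, 1.475]
wrist_force: [-6.9, 5.5, 28.9]
finger_gap: 0.0186
t 14.45 world [ 0.5733 -0.3404  0.1101] yaw 1.4751 rack mm [  99.8 -296.6  110.1] F [-6.9  5.5 28.9] gap 0.0186
```

```bash
python3 -m creep '[[0,0,0,0,0,-0.011,1],[0,0,0,0,0,-0.011,1],[0,0,0,0,0,-0.011,-0.2],[0,0,0,0,0,-0.011,-1],[0,0,0,0,0,-0.011,-1]]'; python3 -m creep '[[0,0,0,0,0,-0.1,-1],[0,0,0,0,0,-0.35,-1],[0,0,0,0,0,-0.6,-1],[0,0,0,0,0,-0.7,-1],[0,0,0,0,0,-0.7,-1]]'; python3 g.py w .412 -.347 .25 w .412 -.347 .11
```

```text
clock: 14.95
tool_pos: [0.5728, -0.34, 0.109]
tool_rot: [-3.141, -0.0, 1.475]
wrist_force: [0.3, 0.3, 0.0]
finger_gap: 0.0612
clock: 15.45
tool_pos: [0.5737, -0.3407, 0.2524]
tool_rot: [3.137, 0.003, 1.475]
wrist_force: [0.4, -0.8, -0.9]
finger_gap: 0.0858
t 15.45 world [ 0.5737 -0.3407  0.2524] yaw 1.4751 rack mm [ 100.3 -296.8  252.4] F [ 0.4 -0.8 -0.9] gap 0.0858
['w', '.412', '-.347', '.25'] shift [-0.1087 -0.8019  0.009 ] world [ 0.412 -0.347  0.25 ]
['w', '.412', '-.347', '.11'] shift [-0.1068 -0.8049  0.709 ] world [ 0.412 -0.347  0.11 ]
rotvec to yaw1.4737 units [0.0014 0.0009 0.0004]
```

Now B. The jaws close along rack x; move over, descend, and check C with the cameras on the way.

```bash
python3 -m creep '[[0,0,0,-0.03,-0.2,0,-1],[0,0,0,-0.06,-0.4,0,-1],[0,0,0,-0.09,-0.6,0,-1],[0,0,0,-0.108,-0.8,0,-1],[0,0,0,-0.108,-0.8,0,-1]]'; python3 -m creep '[[0,0,0,0,0,0,-1],[0,0,0,0,0,0,-1]]'; python3 look.py p7 150 340 230 300; python3 g.py w .412 -.347 .105
python3 - <<'E'
from sil import *
im=cv2.imread('pics/full_p7_t.png')
from m import *
p,o=mask(im,P(T,(.573,-.34,.07)),35)
hsv=cv2.cvtColor(np.clip(p,0,255).astype('uint8'),cv2.COLOR_BGR2HSV)
M=((hsv[...,0]<25)&(hsv[...,1]>60)&(hsv[...,2]>70)); _,L,st,_=cv2.connectedComponentsWithStats(M.astype('uint8')); M=L==(1+st[1:,4].argmax())
f=lambda x:(render(T,x,o,M.shape)^M).sum()
r=minimize(f,[.573,-.34,.058],method='Nelder-Mead',options=dict(initial_simplex=[[.573,-.34,.058],[.58,-.34,.058],[.573,-.33,.058],[.573,-.34,.052]]));print('C',r.x.round(4),r.fun,M.sum())
E
```

```text
clock: 15.95
tool_pos: [0.4076, -0.3455, 0.2487]
tool_rot: [-3.14, -0.001, 1.473]
wrist_force: [1.4, -1.3, 0.6]
finger_gap: 0.0851
clock: 16.15
tool_pos: [0.412, -0.3462, 0.2486]
tool_rot: [-3.141, -0.001, 1.475]
wrist_force: [-0.1, -0.2, -0.1]
finger_gap: 0.0854
t 16.25 world [ 0.4122 -0.3461  0.2487] yaw 1.4759 rack mm [ -59.9 -317.9  248.7] F [-0.3 -1.2  0. ] gap 0.0851
['w', '.412', '-.347', '.105'] shift [-4.800e-03 -4.000e-04  7.183e-01] world [ 0.412 -0.347  0.105]
rotvec to yaw1.4737 units [-0.0001 -0.0002  0.0007]
C [ 0.5766 -0.3459  0.049 ] 2972.0 7891
```

```bash
python3 -m creep '[[0,0,0,-0.005,0,0.2,-1],[0,0,0,-0.005,0,0.4,-1],[0,0,0,-0.005,0,0.6,-1],[0,0,0,-0.005,0,0.7,-1],[0,0,0,-0.005,0,0.715,-1]]'; python3 -m creep '[[0,0,0,0,0,0,-1],[0,0,0,0,0,0,1],[0,0,0,0,0,0,1],[0,0,0,0,0,0,1],[0,0,0,0,0,0,1]]';  python3 -m creep '[[0,0,0,0,0,0,1],[0,0,0,0,0,0,1]]'; python3 g.py|head -1
```

```text
clock: 16.75
tool_pos: [0.411, -0.3459, 0.1037]
tool_rot: [-3.138, -0.003, 1.476]
wrist_force: [-0.7, 0.3, -0.1]
finger_gap: 0.0853
clock: 17.25
tool_pos: [0.4115, -0.3474, 0.1068]
tool_rot: [3.141, 0.001, 1.475]
wrist_force: [0.2, 0.3, -0.7]
finger_gap: 0.0277
clock: 17.45
tool_pos: [0.4117, -0.3474, 0.1068]
tool_rot: [3.141, 0.001, 1.475]
wrist_force: [0.8, 0.1, 6.1]
finger_gap: 0.0186
t 17.45 world [ 0.4117 -0.3474  0.1068] yaw 1.4751 rack mm [ -60.4 -319.3  106.8] F [0.8 0.1 6.1] gap 0.0186
```

View pics/p7.png

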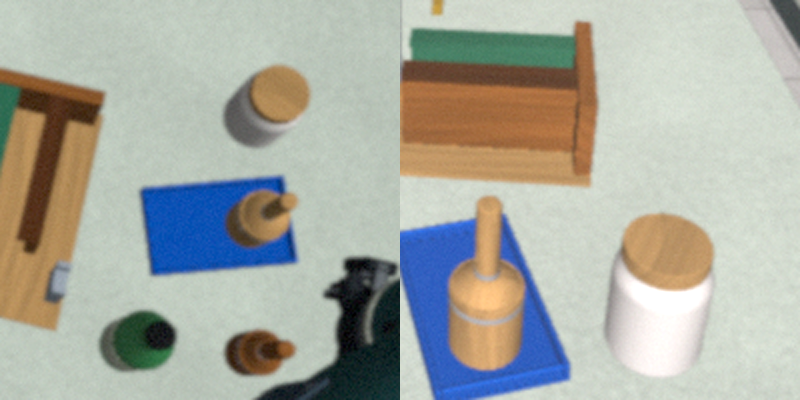

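```bash
python3 -m creep '[[0,0,0,0,0,-0.1,1],[0,0,0,0,0,-0.3,1],[0,0,0,0,0,-0.53,1],[0,0,0,0,0,-0.76,1],[0,0,0,0,0,-1,1]]'; python3 -m creep '[[0,0,0,0,0,-0.2,1],[0,0,0,0,0,-0.25,1],[0,0,0,0,0,-0.25,1],[0,0,0,0,0,-0.25,1]]'; python3 g.py r -.04 .0 .36 r -.04 .003 .113
```

```text
clock: 17.95
tool_pos: [0.4108, -0.3466, 0.3078]
tool_rot: [-3.141, -0.001, 1.475]
wrist_force: [-0.2, -1.1, -3.5]
finger_gap: 0.0185
clock: 18.35
tool_pos: [0.4112, -0.3471, 0.3552]
tool_rot: [-3.14, -0.001, 1.475]
wrist_force: [-0.8, -0.1, -3.4]
finger_gap: 0.0186
t 18.35 world [ 0.4112 -0.3471  0.3552] yaw 1.475 rack mm [ -60.9 -319.   355.2] F [-0.8 -0.1 -3.4] gap 0.0186
['r', '-.04', '.0', '.36'] shift [ 1.5947  0.1064 -0.0227] world [ 0.463 -0.032  0.36 ]
['r', '-.04', '.003', '.113'] shift [1.6085 0.1078 1.2123] world [ 0.463 -0.029  0.113]
rotvec to yaw1.4737 units [-0.0004 -0.0003  0.0004]
```

```bash
python3 -m creep '[[0,0,0,0.2,0.02,-0.02,1],[0,0,0,0.4,0.04,-0.02,1],[0,0,0,0.6,0.06,-0.02,1],[0,0,0,0.8,0.08,-0.02,1],[0,0,0,1,0.1,-0.02,1]]'; python3 -m creep '[[0,0,0,0.2,0,0,1],[0,0,0,0.4,0,0,1],[0,0,0,0.608,0,0,1],[0,0,0,0.608,0,0.05,1],[0,0,0,0.608,0,0.25,1]]';python3 -m creep '[[0,0,0,0,0,0.15,1],[0,0,0,0,0,0.3,1],[0,0,0,0,0,0.3,1]]'; python3 g.py r -.04 .003 .2 r -.04 .003 .117
```

```text
clock: 18.85
tool_pos: [0.4499, -0.1482, 0.3588]
tool_rot: [-3.139, -0.001, 1.475]
wrist_force: [0.9, -0.3, -2.6]
finger_gap: 0.0187
clock: 19.35
tool_pos: [0.4628, -0.0281, 0.3107]
tool_rot: [3.138, 0.001, 1.478]
wrist_force: [1.8, -0.1, -3.9]
finger_gap: 0.0186
clock: 19.65
tool_pos: [0.4594, -0.0286, 0.2463]
tool_rot: [-3.134, -0.001, 1.475]
wrist_force: [-1.0, 0.1, -2.3]
finger_gap: 0.0185
t 19.65 world [ 0.4594 -0.0286  0.2463] yaw 1.4749 rack mm [-43.8   2.7 246.3] F [-1.   0.1 -2.3] gap 0.0185
['r', '-.04', '.003', '.2'] shift [0.0013 0.0205 0.2311] world [ 0.463 -0.029  0.2  ]
['r', '-.04', '.003', '.117'] shift [0.0009 0.0236 0.6461] world [ 0.463 -0.029  0.117]
rotvec to yaw1.4737 units [-0.0024 -0.0003  0.0004]
```

```bash
python3 -m creep '[[0,0,0,0,0.01,0.2,1],[0,0,0,0,0.01,0.4,1],[0,0,0,0,0.01,0.6,1],[0,0,0,0,0.01,0.65,1],[0,0,0,0,0.01,0.65,1]]'; python3 -m creep '[[0,0,0,0,0,0,1],[0,0,0,0,0,0,1]]'; python3 g.py r .012 .003 .115
```

```text
clock: 20.15
tool_pos: [0.4636, -0.0292, 0.1203]
tool_rot: [-3.14, -0.0, 1.475]
wrist_force: [-0.2, -0.2, -3.1]
finger_gap: 0.0185
clock: 20.35
tool_pos: [0.4652, -0.0295, 0.1221]
tool_rot: [3.139, 0.0, 1.475]
wrist_force: [0.5, 0.8, -2.5]
finger_gap: 0.0184
t 20.35 world [ 0.4652 -0.0295  0.1221] yaw 1.475 rack mm [-37.9   2.4 122.1] F [ 0.5  0.8 -2.5] gap 0.0184
['r', '.012', '.003', '.115'] shift [0.0028 0.2496 0.0363] world [ 0.515 -0.034  0.115]
rotvec to yaw1.4737 units [0.0009 0.0001 0.0004]
```

```bash
python3 -m creep '[[0,0,0,0.003,0.04,0.035,1],[0,0,0,0.003,0.08,0.035,1],[0,0,0,0.003,0.12,0.035,1],[0,0,0,0.003,0.15,0.035,1]]'; python3 g.py|head -1;python3 -m creep '[[0,0,0,0,0.03,0,1],[0,0,0,0,0.06,0,1],[0,0,0,0,0.09,0,1],[0,0,0,0,0.09,0,1]]'; python3 g.py|head -1
```

```text
clock: 20.75
tool_pos: [0.495, -0.0315, 0.1133]
tool_rot: [3.141, 0.0, 1.475]
wrist_force: [0.1, 0.4, -2.2]
finger_gap: 0.0187
t 20.75 world [ 0.495  -0.0315  0.1133] yaw 1.4751 rack mm [ -8.1   3.2 113.3] F [ 0.1  0.4 -2.2] gap 0.0187
clock: 21.15
tool_pos: [0.5126, -0.0333, 0.1133]
tool_rot: [3.141, 0.0, 1.475]
wrist_force: [-0.7, -0.1, -2.6]
finger_gap: 0.0184
t 21.15 world [ 0.5126 -0.0333  0.1133] yaw 1.4751 rack mm [  9.6   3.2 113.3] F [-0.7 -0.1 -2.6] gap 0.0184
```

```bash
python3 -m creep '[[0,0,0,0,0.1,0,1],[0,0,0,0,0.2,0,1],[0,0,0,0,0.3,0,1],[0,0,0,0,0.3,0,1]]'; python3 g.py|head -1;python3 -m creep '[[0,0,0,0,0.1,0,1],[0,0,0,0,0.2,0,1],[0,0,0,0,0.27,0,1],[0,0,0,0,0.27,0,1],[0,0,0,0,0.27,0,1]]'; python3 g.py|head -1
```

```text
clock: 21.55
tool_pos: [0.5734, -0.0392, 0.1131]
tool_rot: [3.141, 0.0, 1.475]
wrist_force: [0.3, -0.7, -3.3]
finger_gap: 0.0184
t 21.55 world [ 0.5734 -0.0392  0.1131] yaw 1.4751 rack mm [ 70.7   3.2 113.1] F [ 0.3 -0.7 -3.3] gap 0.0184
clock: 22.05
tool_pos: [0.6244, -0.0439, 0.113]
tool_rot: [-3.14, -0.0, 1.475]
wrist_force: [-0.9, 0.1, -2.1]
finger_gap: 0.0188
t 22.05 world [ 0.6244 -0.0439  0.113 ] yaw 1.4751 rack mm [121.9   3.5 113. ] F [-0.9  0.1 -2.1] gap 0.0188
```

```bash
python3 -m creep '[[0,0,0,0,0,0.008,1],[0,0,0,0,0,0.014,1],[0,0,0,0,0,0.014,1]]'; python3 g.py|head -1
```

```text
clock: 22.35
tool_pos: [0.6247, -0.0439, 0.1127]
tool_rot: [3.139, 0.0, 1.475]
wrist_force: [-5.8, 1.4, 21.6]
finger_gap: 0.0185
t 22.35 world [ 0.6247 -0.0439  0.1127] yaw 1.4751 rack mm [122.3   3.4 112.7] F [-5.8  1.4 21.6] gap 0.0185
```

```bash
python3 -m creep '[[0,0,0,0,0,-0.009,1],[0,0,0,0,0,-0.009,0.1],[0,0,0,0,0,-0.009,0.1],[0,0,0,0,0,-0.009,0.1],[0,0,0,0,0,-0.009,0.1]]'; python3 g.py|head -1; python3 -m creep '[[0,0,0,0,0,-0.15,0.1],[0,0,0,0,0,-0.35,0.1],[0,0,0,0,0,-0.6,0],[0,0,0,0,0,-0.8,-1],[0,0,0,0,0,-0.8,-1]]'; python3 g.py w .418 .337 .27 w .418 .337 .107
```

```text
clock: 22.85
tool_pos: [0.6252, -0.044, 0.1122]
tool_rot: [-3.141, -0.0, 1.475]
wrist_force: [0.3, -0.7, -0.5]
finger_gap: 0.0388
t 22.85 world [ 0.6252 -0.044   0.1122] yaw 1.475 rack mm [122.7   3.4 112.2] F [ 0.3 -0.7 -0.5] gap 0.0388
clock: 23.35
tool_pos: [0.6268, -0.0443, 0.2776]
tool_rot: [3.134, 0.001, 1.475]
wrist_force: [0.3, 0.1, -0.8]
finger_gap: 0.0703
t 23.35 world [ 0.6268 -0.0443  0.2776] yaw 1.4751 rack mm [124.4   3.3 277.6] F [ 0.3  0.1 -0.8] gap 0.0703
['w', '.418', '.337', '.27'] shift [ 1.798  -1.2217  0.0271] world [0.418 0.337 0.27 ]
['w', '.418', '.337', '.107'] shift [ 1.7987 -1.228   0.842 ] world [0.418 0.337 0.107]
rotvec to yaw1.4737 units [0.0024 0.0002 0.0005]
```

```bash
python3 -m creep '[[0,0,0,0.18,-0.12,0,-1],[0,0,0,0.36,-0.24,0,-1],[0,0,0,0.54,-0.36,0,-1],[0,0,0,0.72,-0.48,0,-1],[0,0,0,0.9,-0.6,0,-1]]';python3 -m creep '[[0,0,0,0.18,-0.12,0,-1],[0,0,0,0.36,-0.24,0,-1],[0,0,0,0.54,-0.36,0,-1],[0,0,0,0.72,-0.48,0,-1],[0,0,0,0.9,-0.62,0,-1]]'; python3 -m creep '[[0,0,0,0,0,0,-1],[0,0,0,0,0,0,-1]]';python3 g.py w .418 .337 .107
python3 - <<'E'
from sil import *
for nm,w in(('top',T),('side',S)):
    im,_,_=cam(nm); cv2.imwrite(f'pics/full_y_{nm}.png',im)
im=cv2.imread('pics/full_y_side.png');a=im[190:310,255:395]; b=cv2.imread('pics/full_y_top.png')[170:320,290:390]
a=cv2.resize(a,(560,480),interpolation=cv2.INTER_CUBIC);b=cv2.resize(b,(240,360),interpolation=cv2.INTER_CUBIC);c=np.zeros((480,800,3),np.uint8);c[:,:560]=a;c[:360,560:]=b
cv2.imwrite('pics/p8.png',np.clip(c*1.3,0,255).astype('uint8'))
E
```

```text
clock: 23.85
tool_pos: [0.5219, 0.1479, 0.2718]
tool_rot: [-3.141, 0.0, 1.475]
wrist_force: [1.0, 1.0, 0.4]
finger_gap: 0.0854
clock: 24.35
tool_pos: [0.4159, 0.339, 0.2717]
tool_rot: [-3.141, 0.0, 1.475]
wrist_force: [-0.0, 1.0, -0.2]
finger_gap: 0.0854
clock: 24.55
tool_pos: [0.4162, 0.3383, 0.2718]
tool_rot: [-3.141, 0.0, 1.477]
wrist_force: [-0.3, -1.2, -0.3]
finger_gap: 0.0856
t 24.55 world [0.4162 0.3383 0.2718] yaw 1.4772 rack mm [-122.4  363.6  271.8] F [-0.3 -1.2 -0.3] gap 0.0856
['w', '.418', '.337', '.107'] shift [-0.0051  0.0101  0.824 ] world [0.418 0.337 0.107]
rotvec to yaw1.4737 units [-0.0001  0.0002  0.0011]
```

View pics/p8.png

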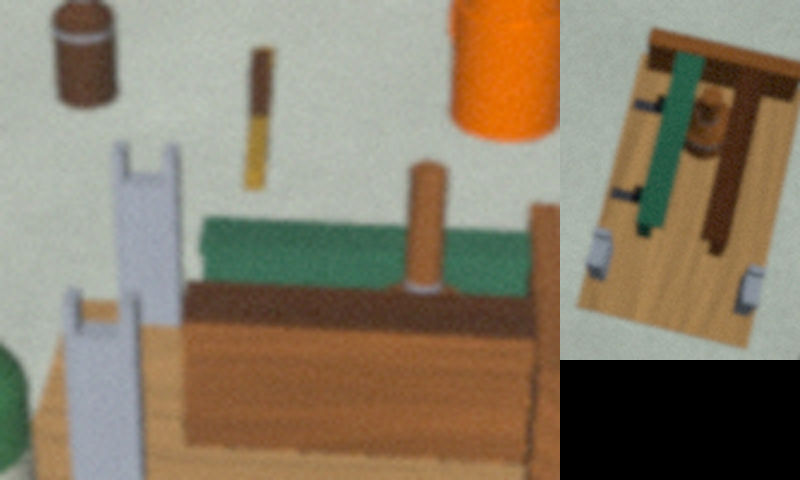

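```bash
python3 -m creep '[[0,0,0,-0.005,0.01,0.2,-1],[0,0,0,-0.005,0.01,0.4,-1],[0,0,0,-0.005,0.01,0.6,-1],[0,0,0,-0.005,0.01,0.8,-1],[0,0,0,-0.005,0.01,0.825,-1]]'; python3 -m creep '[[0,0,0,0,0,0,-1],[0,0,0,0,0,0,0],[0,0,0,0,0,0,1],[0,0,0,0,0,0,1],[0,0,0,0,0,0,1]]';  python3 -m creep '[[0,0,0,0,0,0,1],[0,0,0,0,0,0,1],[0,0,0,0,0,0,1]]'; python3 g.py
```

```text
clock: 25.15
tool_pos: [0.4173, 0.3342, 0.1037]
tool_rot: [-3.137, 0.004, 1.473]
wrist_force: [0.1, -0.3, 1.0]
finger_gap: 0.0858
clock: 25.65
tool_pos: [0.4191, 0.3367, 0.108]
tool_rot: [3.141, -0.001, 1.475]
wrist_force: [0.3, -0.9, 1.0]
finger_gap: 0.0283
clock: 25.95
tool_pos: [0.4189, 0.3367, 0.1079]
tool_rot: [3.141, -0.001, 1.475]
wrist_force: [-1.3, 1.0, 7.1]
finger_gap: 0.0189
t 25.95 world [0.4189 0.3367 0.1079] yaw 1.4753 rack mm [-119.5  362.3  107.9] F [-1.3  1.   7.1] gap 0.0189
rotvec to yaw1.4737 units [ 0.0002 -0.0002  0.0005]
```

```bash
python3 -m creep '[[0,0,0,0,0,-0.1,1],[0,0,0,0,0,-0.3,1],[0,0,0,0,0,-0.5,1],[0,0,0,0,0,-0.7,1],[0,0,0,-0.1,0,-0.8,1]]'; python3 -m creep '[[0,0,0,-0.2,0.05,0,1],[0,0,0,-0.4,0.1,0,1],[0,0,0,-0.6,0.15,0,1],[0,0,0,-0.8,0.2,0,1],[0,0,0,-1,0.25,0,1]]'; python3 -m creep '[[0,0,0,-0.2,0.04,0,1],[0,0,0,-0.4,0.08,0,1],[0,0,0,-0.6,0.13,0,1],[0,0,0,-0.68,0.15,0,1],[0,0,0,-0.68,0.15,0,1]]';python3 -m creep '[[0,0,0,0,0,0,1]]';python3 g.py r -.04 .003 .117
```

```text
clock: 26.45
tool_pos: [0.4174, 0.3178, 0.2703]
tool_rot: [3.139, -0.002, 1.477]
wrist_force: [0.8, -1.1, -2.8]
finger_gap: 0.0186
clock: 26.95
tool_pos: [0.4472, 0.1112, 0.2674]
tool_rot: [3.141, -0.0, 1.475]
wrist_force: [0.1, 0.1, -2.7]
finger_gap: 0.0187
clock: 27.45
tool_pos: [0.4644, -0.0275, 0.2671]
tool_rot: [-3.141, 0.0, 1.472]
wrist_force: [0.4, -0.7, -1.8]
finger_gap: 0.0191
clock: 27.55
tool_pos: [0.4641, -0.0254, 0.2672]
tool_rot: [-3.141, -0.0, 1.474]
wrist_force: [-0.3, 0.7, -1.6]
finger_gap: 0.0189
t 27.55 world [ 0.4641 -0.0254  0.2672] yaw 1.4743 rack mm [-39.4   6.3 267.2] F [-0.3  0.7 -1.6] gap 0.0189
['r', '-.04', '.003', '.117'] shift [-0.0168 -0.0029  0.7511] world [ 0.463 -0.029  0.117]
rotvec to yaw1.4737 units [-0.0001 -0.0001  0.0002]
```

```bash
python3 -m creep '[[0,0,0,-0.017,0,0.2,1],[0,0,0,-0.017,0,0.4,1],[0,0,0,-0.017,0,0.6,1],[0,0,0,-0.017,0,0.74,1],[0,0,0,-0.017,0,0.74,1]]';python3 -m creep '[[0,0,0,0,0,0,1],[0,0,0,0,0,0,1]]';python3 g.py r .012 .003 .116
```

```text
clock: 28.05
tool_pos: [0.462, -0.0274, 0.1169]
tool_rot: [-3.137, -0.001, 1.477]
wrist_force: [0.4, -0.1, -1.4]
finger_gap: 0.0188
clock: 28.25
tool_pos: [0.4649, -0.0287, 0.1209]
tool_rot: [3.139, 0.0, 1.476]
wrist_force: [0.5, 0.1, -1.5]
finger_gap: 0.0185
t 28.25 world [ 0.4649 -0.0287  0.1209] yaw 1.4758 rack mm [-38.3   3.1 120.9] F [ 0.5  0.1 -1.5] gap 0.0185
['r', '.012', '.003', '.116'] shift [-0.001   0.2512  0.0251] world [ 0.515 -0.034  0.116]
rotvec to yaw1.4737 units [0.0007 0.0001 0.0007]
```

```bash
python3 -m creep '[[0,0,0,0,0.07,0.025,1],[0,0,0,0,0.14,0.025,1],[0,0,0,0,0.2,0.025,1],[0,0,0,0,0.25,0.025,1]]';python3 g.py|head -1;python3 -m creep '[[0,0,0,0,0.07,0,1],[0,0,0,0,0.14,0,1],[0,0,0,0,0.21,0,1],[0,0,0,0,0.24,0,1],[0,0,0,0,0.24,0,1]]';python3 -m creep '[[0,0,0,0,0,0.006,1],[0,0,0,0,0,0.012,1],[0,0,0,0,0,0.012,1]]';python3 g.py|head -1
```

```text
clock: 28.65
tool_pos: [0.5154, -0.0339, 0.1146]
tool_rot: [3.141, 0.0, 1.475]
wrist_force: [0.3, -0.3, -1.3]
finger_gap: 0.0187
t 28.65 world [ 0.5154 -0.0339  0.1146] yaw 1.4751 rack mm [ 12.5   2.8 114.6] F [ 0.3 -0.3 -1.3] gap 0.0187
clock: 29.15
tool_pos: [0.5622, -0.0384, 0.1141]
tool_rot: [-3.142, 0.0, 1.475]
wrist_force: [-0.2, 0.2, -2.1]
finger_gap: 0.0183
clock: 29.45
tool_pos: [0.5619, -0.0384, 0.1139]
tool_rot: [3.139, 0.0, 1.475]
wrist_force: [-3.1, 0.3, 20.3]
finger_gap: 0.0185
t 29.45 world [ 0.5619 -0.0384  0.1139] yaw 1.475 rack mm [ 59.2   2.8 113.9] F [-3.1  0.3 20.3] gap 0.0185
```

```bash
python3 -m creep '[[0,0,0,0,0,-0.008,1],[0,0,0,0,0,-0.008,0.1],[0,0,0,0,0,-0.008,0.1],[0,0,0,0,0,-0.008,0.1],[0,0,0,0,0,-0.008,0.1]]'; python3 -m creep '[[0,0,0,0,0,-0.15,0.1],[0,0,0,0,0,-0.35,0.1],[0,0,0,0,0,-0.6,0],[0,0,0,0,0,-0.7,-1],[0,0,0,0,0,-0.7,-1]]'; python3 g.py w .541 .2905 .25 w .541 .2905 .022
```

```text
clock: 29.95
tool_pos: [0.5614, -0.0383, 0.1133]
tool_rot: [-3.141, 0.0, 1.475]
wrist_force: [-0.1, 0.1, -1.0]
finger_gap: 0.0385
clock: 30.45
tool_pos: [0.5627, -0.0386, 0.2563]
tool_rot: [3.137, 0.001, 1.475]
wrist_force: [-0.0, 0.1, -0.5]
finger_gap: 0.07
t 30.45 world [ 0.5627 -0.0386  0.2563] yaw 1.4751 rack mm [ 60.    2.8 256.3] F [-0.   0.1 -0.5] gap 0.07
['w', '.541', '.2905', '.25'] shift [ 1.6274 -0.2654  0.0295] world [0.541 0.29  0.25 ]
['w', '.541', '.2905', '.022'] shift [ 1.6281 -0.2708  1.1695] world [0.541 0.29  0.022]
rotvec to yaw1.4737 units [0.0015 0.0002 0.0004]
```

```bash
python3 -m creep '[[0,0,0,0.2,-0.03,0,-1],[0,0,0,0.4,-0.06,0,-1],[0,0,0,0.6,-0.1,0,-1],[0,0,0,0.8,-0.13,0,-1],[0,0,0,1,-0.16,0,-1]]'; python3 -m creep '[[0,0,0,0.2,-0.03,0,-1],[0,0,0,0.4,-0.06,0,-1],[0,0,-0.0178,0.627,-0.105,0.1,-1],[0,0,-0.0178,0.627,-0.105,0.3,-1],[0,0,-0.0178,0.627,-0.105,0.5,-1]]';python3 -m creep '[[0,0,0,0,0,0,-1],[0,0,0,0,0,0,-1]]'; python3 g.py w .541 .2905 .022
python3 - <<'E'
from m import *
im,_,_=cam('side'); cv2.imwrite('pics/full_z_s.png',im); im,_,_=cam('top'); cv2.imwrite('pics/full_z_t.png',im)
E
```

```text
clock: 30.95
tool_pos: [0.5481, 0.1654, 0.2523]
tool_rot: [-3.14, 0.0, 1.475]
wrist_force: [1.5, 0.2, 0.3]
finger_gap: 0.0851
clock: 31.45
tool_pos: [0.5391, 0.292, 0.151]
tool_rot: [-3.141, 0.0, 1.533]
wrist_force: [0.5, -0.0, -0.9]
finger_gap: 0.0857
clock: 31.65
tool_pos: [0.5396, 0.2904, 0.1536]
tool_rot: [-3.14, 0.001, 1.531]
wrist_force: [-0.0, -0.3, 0.9]
finger_gap: 0.0858
t 31.65 world [0.5396 0.2904 0.1536] yaw 1.5308 rack mm [  5.1 328.  153.6] F [-0.  -0.3  0.9] gap 0.0858
['w', '.541', '.2905', '.022'] shift [0.0011 0.008  0.6579] world [0.541 0.29  0.022]
rotvec to yaw1.4737 units [-0.0005  0.0002  0.0182]
```

```bash
python3 -m creep '[[0,0,0,0,0.006,0.2,-1],[0,0,0,0,0.006,0.4,-1],[0,0,0,0,0.006,0.55,-1],[0,0,0,0,0.006,0.645,-1],[0,0,0,0,0.006,0.645,-1]]'; python3 -m creep '[[0,0,0,0,0,0,0],[0,0,0,0,0,0,1],[0,0,0,0,0,0,1],[0,0,0,0,0,0,1],[0,0,0,0,0,0,1]]'; python3 -m creep '[[0,0,0,0,0,0,1],[0,0,0,0,0,0,1]]'; python3 g.py
```

```text
clock: 32.25
tool_pos: [0.541, 0.2902, 0.0239]
tool_rot: [-3.14, 0.001, 1.53]
wrist_force: [-0.4, 0.5, 0.0]
finger_gap: 0.0853
clock: 32.75
tool_pos: [0.5413, 0.2907, 0.025]
tool_rot: [3.141, -0.0, 1.531]
wrist_force: [-3.6, 0.8, 24.7]
finger_gap: 0.013
clock: 32.95
tool_pos: [0.5413, 0.2907, 0.025]
tool_rot: [3.141, -0.0, 1.531]
wrist_force: [-2.1, -0.3, 5.9]
finger_gap: 0.0129
t 32.95 world [0.5413 0.2907 0.025 ] yaw 1.5311 rack mm [  6.8 328.4  25. ] F [-2.1 -0.3  5.9] gap 0.0129
rotvec to yaw1.4737 units [ 0.0002 -0.0001  0.0183]
```

```bash
python3 - <<'E'
from m import *
x=(.5027,-.0355,-.0971);c,q=np.cos(x[2]),np.sin(x[2])
def loc(p): d=p[:2]-np.array(x[:2]); return np.round([(c*d[0]+q*d[1])*1e3,(-q*d[0]+c*d[1])*1e3],1)
f=lambda u,v,z:loc(ray(S['K'],S['E'],255+u/4,190+v/4,z))
for n,a in(('near L',(65,290)),('near R',(141,293)),('far L',(112,143)),('far R',(181,147))): print(n,f(*a,.12))
# green-ish grey segmentation of posts in top image
im=cv2.imread('pics/full_y_top.png'); 
hsv=cv2.cvtColor(im,cv2.COLOR_BGR2HSV)
for n,p in(('left',(-.035,.075)),('right',(-.035,-.075))):
    w=(x[0]+c*p[0]-q*p[1],x[1]+q*p[0]+c*p[1])
    def proj_box(dx,dy,z):
        a=p[0]+dx,p[1]+dy; return P(T,(x[0]+c*a[0]-q*a[1],x[1]+q*a[0]+c*a[1],z))
    ctr=P(T,(*w,.06)).astype(int); R=16
    pt=cv2.resize(im[ctr[1]-R:ctr[1]+R,ctr[0]-R:ctr[0]+R],None,fx=4,fy=4,interpolation=cv2.INTER_CUBIC).astype(int)
    M=((pt[...,0]-pt[...,2])>8).astype('uint8'); _,L,st,ce=cv2.connectedComponentsWithStats(M); k=1+st[1:,4].argmax()
    ys,xs=np.where(L==k); cen=np.array([xs.mean(),ys.mean()])/4+ctr-R
    # predicted silhouette centroid
    mm=np.zeros((4*2*R,4*2*R),np.uint8); pts=np.array([proj_box(a,b,z) for a in(-.018,.018) for b in(-.008,.008) for z in(.006,.12)])
    cv2.fillConvexPoly(mm,cv2.convexHull(((pts-ctr+R)*4).astype(np.int32)),1); yy,xx=np.where(mm)
    pc=np.array([xx.mean(),yy.mean()])/4+ctr-R
    print(n,'seen',cen.round(2),'pred',pc.round(2),'area',(L==k).sum(),mm.sum(), 'shift mm', (loc(ray(T['K'],T['E'],*cen,.06))-loc(ray(T['K'],T['E'],*pc,.06))))
E
```

```text
near L [-53.4 -68.5]
near R [-15.7 -68.1]
far L [-52.9  80.8]
far R [-13.8  79.3]
left seen [306.22 274.82] pred [306.75 275.87] area 1850 3270 shift mm [2.1 1.8]
right seen [369.98 290.07] pred [369.3  290.44] area 1678 3316 shift mm [ 1.2 -1.4]
```

```bash
python3 -m creep '[[0,0,0,0,0,-0.1,1],[0,0,0,0,0,-0.3,1],[0,0,0,0,0,-0.5,1],[0,0,0.0183,0,0,-0.7,1],[0,0,0.0183,0,0,-0.88,1]]'; python3 -m creep '[[0,0,0,0,0,0,1],[0,0,0,0,0,0,1]]'; python3 g.py r -.034 .001 .2
```

```text
clock: 33.45
tool_pos: [0.5409, 0.2906, 0.2026]
tool_rot: [3.141, -0.0, 1.472]
wrist_force: [0.0, 0.3, -1.4]
finger_gap: 0.0128
clock: 33.65
tool_pos: [0.5413, 0.2907, 0.2007]
tool_rot: [3.141, -0.0, 1.474]
wrist_force: [-0.4, 0.5, -2.5]
finger_gap: 0.0128
t 33.65 world [0.5413 0.2907 0.2007] yaw 1.4736 rack mm [  6.8 328.4 200.7] F [-0.4  0.5 -2.5] gap 0.0128
['r', '-.034', '.001', '.2'] shift [-1.637  -0.2036  0.0025] world [ 0.469 -0.031  0.2  ]
rotvec to yaw1.4737 units [ 0.0003 -0.0001 -0.    ]
```

```bash
python3 -m creep '[[0,0,0,-0.16,-0.04,0,1],[0,0,0,-0.36,-0.08,0,1],[0,0,0,-0.56,-0.12,0,1],[0,0,0,-0.76,-0.16,0,1],[0,0,0,-0.96,-0.2,0,1]]'; python3 -m creep '[[0,0,0,-0.18,0,0,1],[0,0,0,-0.36,0,0,1],[0,0,0,-0.54,0,0,1],[0,0,0,-0.64,0,0,1],[0,0,0,-0.677,-0.003,0,1]]'; python3 -m creep '[[0,0,0,0,0,0,1],[0,0,0,0,0,0,1],[0,0,0,0,0,0,1]]'; python3 g.py r -.034 .001 .15
```

```text
clock: 34.15
tool_pos: [0.4811, 0.1021, 0.1989]
tool_rot: [-3.139, 0.0, 1.474]
wrist_force: [0.7, 0.4, -1.5]
finger_gap: 0.0127
clock: 34.65
tool_pos: [0.468, -0.0327, 0.1992]
tool_rot: [-3.139, -0.0, 1.471]
wrist_force: [-0.1, 0.2, -1.0]
finger_gap: 0.0132
clock: 34.95
tool_pos: [0.4688, -0.0303, 0.2002]
tool_rot: [-3.141, -0.0, 1.475]
wrist_force: [0.4, 0.8, -0.6]
finger_gap: 0.0129
t 34.95 world [ 0.4688 -0.0303  0.2002] yaw 1.4747 rack mm [-34.2   1.9 200.2] F [ 0.4  0.8 -0.6] gap 0.0129
['r', '-.034', '.001', '.15'] shift [-0.0043  0.0012  0.251 ] world [ 0.469 -0.031  0.15 ]
rotvec to yaw1.4737 units [-0.0002 -0.0001  0.0003]
```

Positioned; lower to just above the notches and re-check.

```bash
python3 -m creep '[[0,0,0,-0.004,0,0.1,1],[0,0,0,-0.004,0,0.2,1],[0,0,0,-0.004,0,0.25,1],[0,0,0,-0.004,0,0.25,1],[0,0,0,-0.004,0,0.25,1]]'; python3 g.py r -.034 .001 .127
python3 - <<'E'
from m import *
im,_,_=cam('side'); a=cv2.resize(im[185:305,245:365],(600,600),interpolation=cv2.INTER_CUBIC); cv2.imwrite('pics/p9.png',np.clip(a*1.3,0,255).astype('uint8'))
E
```

```text
clock: 35.45
tool_pos: [0.469, -0.0318, 0.151]
tool_rot: [3.141, 0.0, 1.474]
wrist_force: [-0.2, 0.2, -1.8]
finger_gap: 0.0132
t 35.45 world [ 0.469  -0.0318  0.151 ] yaw 1.474 rack mm [-33.9   0.4 151. ] F [-0.2  0.2 -1.8] gap 0.0132
['r', '-.034', '.001', '.127'] shift [ 0.0029 -0.0007  0.1199] world [ 0.469 -0.031  0.127]
rotvec to yaw1.4737 units [0.0001 0.     0.0001]
```

```bash
python3 -m creep '[[0,0,0,0.002,0,0.04,1],[0,0,0,0.002,0,0.07,1],[0,0,0,0.002,0,0.07,1]]'; python3 g.py|head -1; python3 -m creep '[[0,0,0,0,0,0.03,1],[0,0,0,0,0,0.05,1],[0,0,0,0,0,0.05,1]]'; python3 g.py|head -1
```

```text
clock: 35.8
tool_pos: [0.4684, -0.0316, 0.1357]
tool_rot: [-3.14, -0.0, 1.473]
wrist_force: [-0.0, -0.5, -2.4]
finger_gap: 0.0128
t 35.8 world [ 0.4684 -0.0316  0.1357] yaw 1.4734 rack mm [-34.5   0.6 135.7] F [-0.  -0.5 -2.4] gap 0.0128
clock: 36.1
tool_pos: [0.4685, -0.0316, 0.1259]
tool_rot: [-3.141, -0.0, 1.473]
wrist_force: [-0.1, -0.3, -1.8]
finger_gap: 0.0128
t 36.1 world [ 0.4685 -0.0316  0.1259] yaw 1.4734 rack mm [-34.4   0.5 125.9] F [-0.1 -0.3 -1.8] gap 0.0128
```

Dropped freely into the notches (bar underside ≈101 mm). Touch down, then release.

```bash
python3 -m creep '[[0,0,0,0,0,0.006,1],[0,0,0,0,0,0.01,1],[0,0,0,0,0,0.01,1]]'; python3 g.py|head -1
```

```text
clock: 36.4
tool_pos: [0.469, -0.0317, 0.125]
tool_rot: [3.141, 0.0, 1.474]
wrist_force: [-3.0, 0.2, 7.0]
finger_gap: 0.0128
t 36.4 world [ 0.469  -0.0317  0.125 ] yaw 1.4735 rack mm [-33.9   0.5 125. ] F [-3.   0.2  7. ] gap 0.0128
```

```bash
python3 -m creep '[[0,0,0,0,0,-0.003,0.3],[0,0,0,0,0,-0.003,0.2],[0,0,0,0,0,-0.003,0.2],[0,0,0,0,0,-0.003,0.2],[0,0,0,0,0,-0.003,0.2]]'; python3 -m creep '[[0,0,0,0,0,-0.1,0.2],[0,0,0,0,0,-0.3,0.2],[0,0,0,0,0,-0.5,0.2],[0,0,0,0,0,-0.7,0.2],[0,0,0,0,0,-0.7,0.2]]'; python3 -m creep '[[0,0,0,0.2,-0.1,0,0],[0,0,0,0.4,-0.2,0,0],[0,0,0,0.6,-0.3,0,0],[0,0,0,0.8,-0.4,0,0],[0,0,0,1,-0.5,0,0]]'; python3 -m creep '[[0,0,0,0.2,-0.1,0,0],[0,0,0,0.3,-0.1,0,0],[0,0,0,0.3,-0.1,0,0]]'; python3 g.py|head -1
python3 - <<'E'
from m import *
a,_,_=cam('side'); b,_,_=cam('top'); cv2.imwrite('pics/f_s.png',a);cv2.imwrite('pics/f_t.png',b)
a=a[180:420,210:460];b=b[140:340,270:500]
a=cv2.resize(a,(480,461),interpolation=cv2.INTER_CUBIC); b=cv2.resize(b,(320,278),interpolation=cv2.INTER_CUBIC)
c=np.zeros((461,800,3),np.uint8); c[:,:480]=a; c[:278,480:]=b
cv2.imwrite('pics/p10.png',np.clip(c*1.3,0,255).astype('uint8'))
E
```

```text
clock: 36.9
tool_pos: [0.4689, -0.0317, 0.1251]
tool_rot: [-3.142, 0.0, 1.473]
wrist_force: [-0.1, -0.4, -0.7]
finger_gap: 0.0342
clock: 37.4
tool_pos: [0.4705, -0.032, 0.2695]
tool_rot: [3.135, 0.001, 1.474]
wrist_force: [0.3, -0.5, -0.3]
finger_gap: 0.0341
clock: 37.9
tool_pos: [0.3877, 0.1785, 0.2648]
tool_rot: [-3.141, 0.0, 1.473]
wrist_force: [0.7, 0.8, -0.3]
finger_gap: 0.0427
clock: 38.2
tool_pos: [0.3741, 0.2408, 0.2646]
tool_rot: [-3.141, -0.0, 1.477]
wrist_force: [-0.7, 0.1, -0.5]
finger_gap: 0.0427
t 38.2 world [0.3741 0.2408 0.2646] yaw 1.4768 rack mm [-154.7  262.5  264.6] F [-0.7  0.1 -0.5] gap 0.0427
```

View pics/p10.png

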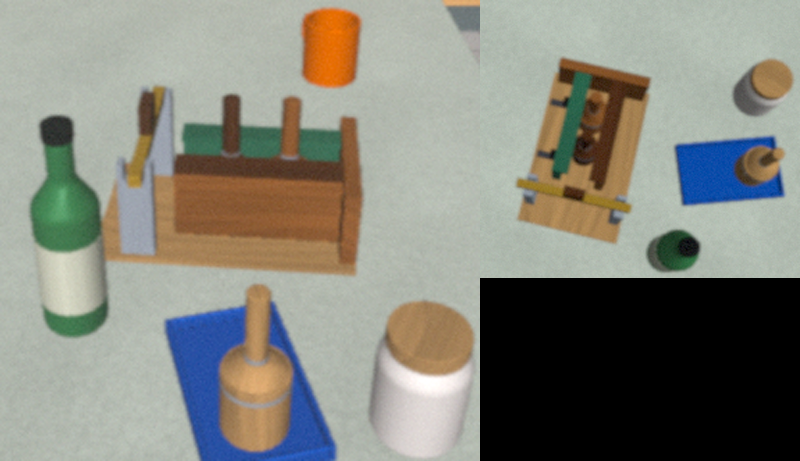

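All as intended: A and B stand upright inside the slot, C is upright on the tray, and the bar sits in both notches, centred.

```bash
python3 -c "
from plant import order; print(order.hand_in())"
```

```text
the job is handed in; nothing more can be done
None
```

I handed the job in at about 38 s on the clock. Mills A and B are in the slot, mill C is on the tray and the brass bar is across the mouth.

- **Mills A and B:** both slid into the slot with no resistance. They stand upright and wholly inside, with their centres about 59 mm and 122 mm from the mouth.
- **Mill C:** it is too wide. It jammed on both cheeks at the mouth, pushed with up to about 35 N and shifted sideways both ways. It stands upright on the blue tray.
- **Bar:** it dropped freely into both notches and touched down at the notch floor height. It sits roughly centred.
- **Last pictures:** these show all of the above. The bottle, jar and mug look untouched; I never went near the cheek setting or re-measured it.

**What went wrong:** on the first try with C, the grip let it pivot when it jammed, and it slipped out of the fingers. It leaned about 35° against the closed fingers. It did not fall over, and I pushed it back upright, gripped it again with the jaws turned 90° and repeated the test. That lean may count against "do not tip a mill over".

I did not get a clean numeric check of C's final position: the fit was poor, so that one is by eye.

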